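Return the spanner and pliers to the sloping service tray

TASK

Put the loose spanner and pliers back in the sloping tool tray: flip the keeper flap right up, press each tool fully home in the pocket that has its outline, then flip the keeper flap fully down over them. Leave the other things on the bench where they are.

Things in the scene. Friction and masses are not known exactly. Their poses are not given: they have to be found in the camera images.
- tray: Fixed painted stand of the sloping tool tray, 206 mm wide, 181 mm deep, upper edge 123 mm over the bench. Origin on the bench below the insert's origin; z up, x level, away from the low edge. It carries three pockets side by side; a 22 mm thick screwdriver, fixed, already fills the one at insert y = -62 mm.
- insert: Dark insert (pocket floors light) of the tray, 184 x 200 mm, sloping 30 degrees, low edge towards the robot. Origin: middle of its upper face, 74 mm over the bench; x up the slope to the hinge edge, y across it, z the face's outward normal. A finger trough (x -23 to +23 mm, 18 mm deep) crosses it along y, so that a tool can be held by its middle while it goes in.
- spanner_seat (a point): Pocket floor, 8.5 mm under the insert's face at insert x = 0, y = +64 mm: the spanner's origin lies here when home, open jaw (its +x) up the slope. Axes as the insert's. The pocket has the tool's outline with 1.5 mm room (2.5 mm at its ends) and a 1.5 mm chamfered mouth. Sprung balls in its side walls hold it 5 mm proud until it is pressed along -z with 5 to 15 N onto the floor.
- pliers_seat (a point): Pocket floor, 11.5 mm under the insert's face at insert x = 0, y = 0: the pliers' origin lies here when home, jaws (their +x) up the slope. Axes as the insert's. Room, chamfer and sprung balls as in the spanner's pocket. In the trough there are 25 mm free on either side of a tool held at its origin, then comes the next tool: let go by opening only a little.
- flap (a joint): Keeper flap, aluminium, 170 mm wide, 46 mm deep, hinged along the insert's upper edge. 0: closed, 1.5 mm over the insert's face above the pockets' heads (insert x 40 to 86 mm); grows to 2.05 rad at its stop, about upright. Starts closed or a little ajar. The stiff hinge (0.05 N m) keeps it wherever it is left. A tool that stands 2 mm or more proud stops it closing.
- flap_hinge (a point): Middle of the flap's hinge axis, which runs along y, at insert x = 90 mm, z = 7 mm. Axes as the insert's.
- flap_lug (a point): Centre of the flap's black thumb lug, an upright disc 22 mm across, 8 mm thick along y, on a 16 mm wide stem. Closed, it lies 38 mm down the slope from the hinge axis and 16.5 mm above it, 18 mm from the flap's outer face. The point turns with the flap (z: flap's outward normal). Pinch it along y and swing it round the hinge.
- spanner: Loose steel combination spanner lying flat, 157 mm long, 8 mm thick, 90 g. Origin: underside, middle of the 14 mm wide straight shank; x to the open jaw (head 34 mm across, centred at +62 mm, slot turned 15 degrees), at -x the closed ring (23 mm across, centred at -66 mm); z up. Grasp across the shank at the origin.
- spanner_jaw (a point): Centre of the spanner's open-jaw head, 62 mm along +x from the spanner's origin, 4 mm above its underside.
- pliers: Loose closed rigid pliers lying flat, 158 mm long, 11 mm thick, 150 g, steel jaws, black handles. Origin: underside, midway between the handles; x to the jaws (pivot disc 24 mm across at +38 mm, tip at +79 mm; handle ends at -79 mm, 45 mm wide), z up. At the origin the handles are parallel, 39 mm outside to outside: grasp across both there.
- pliers_tip (a point): Tip of the pliers' jaws, 78 mm along +x from the pliers' origin, 5.5 mm above their underside.
- marker_blue: Bystander: marker pen, 133 mm long, lying on the bench; origin under its middle. Leave it.
- tweezers_tin: Bystander: flat tin, 70 x 112 x 28 mm; origin under its middle. Leave it.
- beaker_pp: Bystander: plastic beaker, 90 mm across, 104 mm high; origin under its middle. Leave it.
- pill_jar: Bystander: small jar, 36 mm across, 68 mm high; origin under its middle. Leave it.

How it is judged:
On the way, in this order (a step that is already met when the one before it is completed fails the run):
1. the keeper flap is flipped up (past 1.5 rad) (value of joint flap above 1.5 rad), for 0.2 s.
2. one of the two tools is pressed home in its own pocket, flap still up (value of joint flap above 1 rad and ((distance between spanner and spanner_seat below 0.005 m and z of spanner in the frame of spanner_seat below 0.0025 m and angle between the z axis of spanner and the z axis of spanner_seat, either way round below 0.05 rad and angle between the x axis of spanner and the x axis of spanner_seat, either way round below 0.1 rad and x of spanner_jaw in the frame of spanner_seat above 0.05 m) or (distance between pliers and pliers_seat below 0.005 m and z of pliers in the frame of pliers_seat below 0.0025 m and angle between the z axis of pliers and the z axis of pliers_seat, either way round below 0.05 rad and angle between the x axis of pliers and the x axis of pliers_seat, either way round below 0.1 rad and x of pliers_tip in the frame of pliers_seat above 0.05 m))), for 0.2 s.
3. both tools are home in their pockets, flap still up (value of joint flap above 1 rad and distance between spanner and spanner_seat below 0.005 m and z of spanner in the frame of spanner_seat below 0.0025 m and angle between the z axis of spanner and the z axis of spanner_seat, either way round below 0.05 rad and angle between the x axis of spanner and the x axis of spanner_seat, either way round below 0.1 rad and x of spanner_jaw in the frame of spanner_seat above 0.05 m and distance between pliers and pliers_seat below 0.005 m and z of pliers in the frame of pliers_seat below 0.0025 m and angle between the z axis of pliers and the z axis of pliers_seat, either way round below 0.05 rad and angle between the x axis of pliers and the x axis of pliers_seat, either way round below 0.1 rad and x of pliers_tip in the frame of pliers_seat above 0.05 m), for 0.2 s.
4. the keeper flap is flipped fully down with both tools home (value of joint flap below 0.06 rad and distance between spanner and spanner_seat below 0.005 m and z of spanner in the frame of spanner_seat below 0.0025 m and angle between the z axis of spanner and the z axis of spanner_seat, either way round below 0.05 rad and angle between the x axis of spanner and the x axis of spanner_seat, either way round below 0.1 rad and x of spanner_jaw in the frame of spanner_seat above 0.05 m and distance between pliers and pliers_seat below 0.005 m and z of pliers in the frame of pliers_seat below 0.0025 m and angle between the z axis of pliers and the z axis of pliers_seat, either way round below 0.05 rad and angle between the x axis of pliers and the x axis of pliers_seat, either way round below 0.1 rad and x of pliers_tip in the frame of pliers_seat above 0.05 m), for 0.2 s.
At the end, for the whole second after the job is handed in: Spanner and pliers each lie home in their own pocket, head or jaws up the slope (origin within 5 mm of its seat, standing at most 2.5 mm above the pocket floor there, within 0.05 rad of flat and 0.1 rad in direction), at rest, and the keeper flap is down (below 0.06 rad) (all of step 4 and linear speed of each of spanner, pliers below 0.02 m/s); the robot touches nothing.
It fails at once if a bystander (marker, tin, beaker or jar) is pushed more than 40 mm from its place (distance of any of marker_blue, tweezers_tin, beaker_pp, pill_jar from where it was at the start of the episode above 0.04 m).
It also fails if it takes over 72 s, if anything falls off the work surface, if the arm or the gripper's body presses on something with over 40 N, if the wrist force passes 120 N, or if a joint passes its speed limit or range.

ROBOT

A 6-joint arm with a two-finger parallel gripper is mounted at the origin on a cart in front of the work surface, level with it; the furniture and walls round the work are solid. World frame = base frame: x ahead of the robot, y to its left, z up, the work surface at z = 0. Lengths are in m, angles in rad, forces in N, time in s.
With the tool pointing down it reaches from about 0.25 to 0.725 m from the base axis. Payload 9.7 kg.
Tool frame: the origin (TCP) lies on the centre line of the jaws, within the pads' length; the fingertips stand 14 mm ahead of it and the grasp point (between the pads) lies 5 mm behind it (tcp_to_tips is the distance from the TCP to the fingertips, in m); z points along the fingers, y is the direction in which the jaws open and shut (so a half turn about z gives the same grasp; the last joint's range is limited). The gripper opens to 85 mm and grips with 20 to 120 N. Pads are 22 mm wide; open, the fingers measure 114 mm over their backs; the gripper's body (76 mm by 85 mm) begins 54 mm behind the grasp point. The pads swing forward as they close: fully open they stand 13 mm farther back than shut.
Start: joints at [1.173, 0.087, 0.176, 1.66, 0, 1.571], TCP at [0.213, 0.507, 0.245] pointing down, gripper open.
Joint ranges: [-3.13, 3.13], [-0.85, 1.81], [-1.15, 1.24], [-2.2, 2.28], [-1.44, 1.52], [-3.14, 3.14]. Speed limits (rad/s): [2.22, 2.22, 2.57, 3.14, 3.14, 3.14].

INTERFACE

Orientations are given as [roll, pitch, yaw] about the fixed x, y, z axes, in that order (R = Rz(yaw) Ry(pitch) Rx(roll)).
In Python, from bench import * gives the robot as it stands.
- The arm moves only by the shell command python3 -m jog 'ROWS' [FORCE]. ROWS is JSON, a list of rows, each a list of 5 numbers: the opening, from 0 (shut) to 1 (fully open), then the shift along the world's x, y, z in m, then the turn about the world's z in rad. A call has exactly 10 rows; each row is the pose to reach, as a shift and turn from the pose commanded when the call began; what a row does not reach only later rows make up. A row lasts 1/12 s, in which the tool goes at most 41.7 mm and 7.16 degrees, less where a joint would pass 70% of its speed; a pose out of reach is approached as far as the arm can. A call with a gripper value outside its range is refused whole. The fingers move at their own pace and stop on an object; FORCE is the grip in N (left out, the last holds). Time passes only in rows, so rows that repeat a pose let the fingers close, or fill a call up. It gives the time, the measured TCP pose, the force and the opening at its end, in the units of the state.
- get_state(): the state, without advancing time (a new reading comes with each control period).
- read_camera(name): name is "scene" or "top" or "wrist"; returns the picture (480x640x3 uint8, red, green, blue); there is no depth.
- calibration(name): a dict with "fx", "fy", "cx", "cy" (pixels), "position" and "orientation" of the camera in the world; the wrist camera has in their place "T_tool_cam" (4x4, takes a point from camera to tool coordinates, whose origin is the TCP and whose axes are the flange's). Camera axes: x right, y up, looking along -z (the intrinsics and any distortion apply to the point x, -y, -z); pixel columns grow to the right and rows downward; lengths in m; the calibration is good to about 2 mm. A picture is of the moment at which its call begins: read the wrist's pose just before it. calibration takes no time and is no camera call.
- close_job(): hands the job in, once; it reports no verdict.
Trained networks look in the newest picture that a camera, given by its name, has taken for a name from the list of things; names that differ only in an ending like _2 or _b are one class to them, and where a whole thing is asked for, a point or a joint stands for the part that bears it (a point fixed in the world has none). Each returns a list of dicts, best first, with "p" (0 to 1); they miss things now and then, are a little off and sometimes report something else, mostly with a low value. They report only what shows in the picture. A call takes as long as a camera call.
- spot_in(thing, camera): "point" ([x, y, z] in m, in world coordinates, good to about 4 mm: the middle of the surface that is visible of it).
- outline_of(thing, camera): "pixels" (480x640 bool, what is visible of it).
The state is a dict: "time": time; "joints": joint angles; "joint_velocities": joint speeds; "joint_efforts": joint torques, N m; "tcp_pos": TCP position; "tool_rot": TCP orientation; "wrist_force": force on the tool from outside, world axes, zero at the start; "ft_torque": the same for the moment, N m; "grip_width": finger opening in m.
Only numpy, scipy, OpenCV 4.12 (cv2) and the standard library are available. Lean on these libraries where they do the work, as an engineer would, in place of code of your own. Each camera call takes 0.05 s, during which the arm holds its last target.

## Working session

There is one attempt and no reset: what is moved stays moved. The work goes in short steps, Python scripts to look and compute and a shell command to move; the robot and the scene stay as the last step left them, time stands still between calls to the robot, and variables do not carry over. Pictures are saved under pics/ and viewed, and the job is handed in when it is done.

```bash
mkdir -p pics; ls; cat > h.py <<'E'
from bench import *
import numpy as np, cv2
from scipy.spatial.transform import Rotation as R
def save(cam,n):
    im=read_camera(cam); cv2.imwrite('pics/'+n+'.png',cv2.cvtColor(im,cv2.COLOR_RGB2BGR)); return im
E
python3 - <<'E'
from h import *
s=get_state(); print({k:np.round(v,3) for k,v in s.items()})
for c in ('scene','top','wrist'):
    save(c,c+'0'); print(c,calibration(c))
for t in ('tray','insert','flap_lug','spanner','spanner_jaw','pliers','pliers_tip','marker_blue','tweezers_tin','beaker_pp','pill_jar'):
    print(t,[(np.round(d['point'],3).tolist(),round(d['p'],2)) for d in spot_in(t,'top')[:2]],[(np.round(d['point'],3).tolist(),round(d['p'],2)) for d in spot_in(t,'scene')[:2]])
print(get_state()['time'])
E
```

```text
pics
{'time': np.float64(0.0), 'joints': array([ 1.173,  0.087,  0.175,  1.66 , -0.   ,  1.571]), 'joint_velocities': array([ 0.001,  0.002, -0.001,  0.002,  0.001, -0.002]), 'joint_efforts': array([ 1.0000e-03, -5.2039e+01,  4.6480e+01,  1.6000e-02, -0.0000e+00,
        0.0000e+00]), 'tcp_pos': array([0.213, 0.507, 0.245]), 'tool_rot': array([-3.14 ,  0.   ,  2.744]), 'wrist_force': array([ 0.542,  0.029, -0.276]), 'ft_torque': array([ 0.01 , -0.011,  0.018]), 'grip_width': np.float64(0.085)}
scene {'fx': 448.6252127519405, 'fy': 448.6252127519405, 'cx': 324.27243791203813, 'cy': 236.91063535739542, 'position': array([-0.07388068, -0.53435774,  0.76709586]), 'orientation': array([ 0.88696607, -0.01468003, -0.80931474])}
top {'fx': 560.4426860534996, 'fy': 560.4426860534996, 'cx': 318.52970691158754, 'cy': 240.77270315697191, 'position': array([0.37884247, 0.00409943, 1.1469015 ]), 'orientation': array([ 1.53289140e-01,  9.73685405e-04, -1.57988403e+00])}
wrist {'fx': 342.6248108742602, 'fy': 342.6248108742602, 'cx': 319.6115314258203, 'cy': 243.22626132904486, 'T_tool_cam': array([[
[... 603 characters left out ...]
], 0.38)]
spanner [([0.465, 0.213, 0.01], 0.97), ([0.579, -0.112, 0.064], 0.18)] []
spanner_jaw [([0.458, 0.219, 0.007], 0.85)] [([0.456, 0.217, 0.012], 0.56)]
pliers [([0.601, 0.219, 0.013], 0.56)] [([0.595, 0.214, 0.008], 0.59), ([0.58, -0.117, 0.063], 0.2)]
pliers_tip [([0.603, 0.221, 0.006], 0.8)] [([0.597, 0.215, 0.012], 0.71)]
marker_blue [] [([0.343, 0.238, 0.01], 0.7), ([0.616, -0.125, 0.122], 0.34)]
tweezers_tin [([0.73, 0.253, 0.027], 0.55)] [([0.721, 0.246, 0.028], 0.63)]
beaker_pp [([0.769, 0.109, 0.046], 0.76), ([0.618, -0.121, 0.121], 0.57)] [([0.735, 0.095, 0.073], 0.8), ([0.72, 0.246, 0.025], 0.23)]
pill_jar [([0.431, -0.277, 0.07], 0.68)] [([0.418, -0.284, 0.048], 0.9)]
1.25
```

View pics/top0.png

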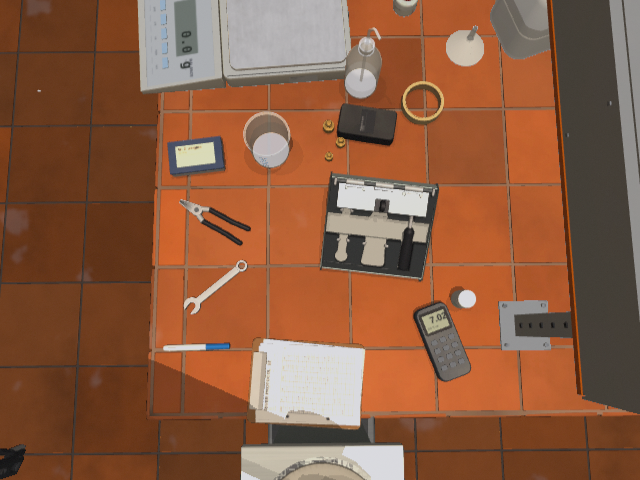

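View pics/scene0.png

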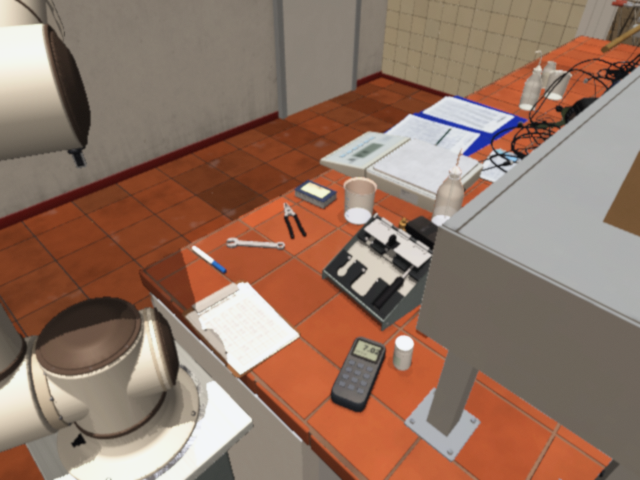

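View pics/wrist0.png

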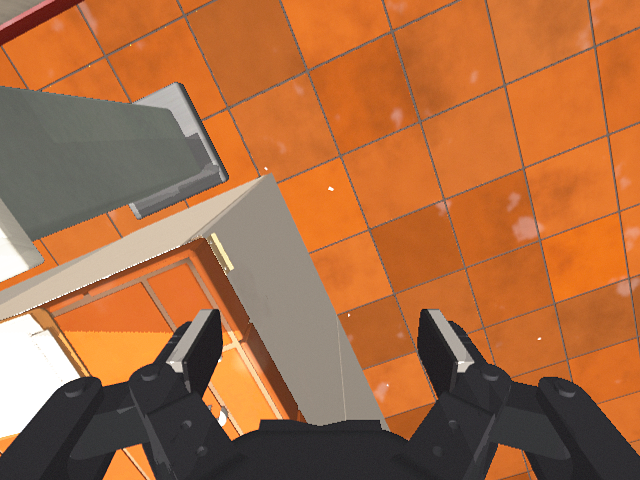

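```bash
python3 -m jog '[[1,0.029,-0.03,0.005,0.04],[1,0.058,-0.06,0.01,0.08],[1,0.087,-0.09,0.015,0.12],[1,0.116,-0.12,0.02,0.16],[1,0.145,-0.15,0.025,0.2],[1,0.174,-0.18,0.03,0.24],[1,0.203,-0.21,0.03,0.276],[1,0.232,-0.24,0.03,0.276],[1,0.261,-0.27,0.03,0.276],[1,0.29,-0.30,0.03,0.276]]' 30
python3 - <<'E'
from h import *
s=get_state(); print({k:np.round(s[k],4).tolist() for k in ('time','joints','joint_velocities','tcp_pos','tool_rot')})
save('wrist','wrist1')
E
```

```text
time: 2.08
tcp_pos: [0.5026, 0.2069, 0.2755]
tool_rot: [3.141, 0.001, 3.02]
wrist_force: [0.5, 1.3, -0.2]
grip_width: 0.0853
{'time': 2.0833, 'joints': [0.3906, 0.0844, 0.2325, 1.7182, 0.0, 0.5124], 'joint_velocities': [-0.8736, 0.4167, 0.4346, 0.019, 0.0009, -0.867], 'tcp_pos': [0.5026, 0.2069, 0.2755], 'tool_rot': [3.1412, 0.0006, 3.0197]}
```

View pics/wrist1.png

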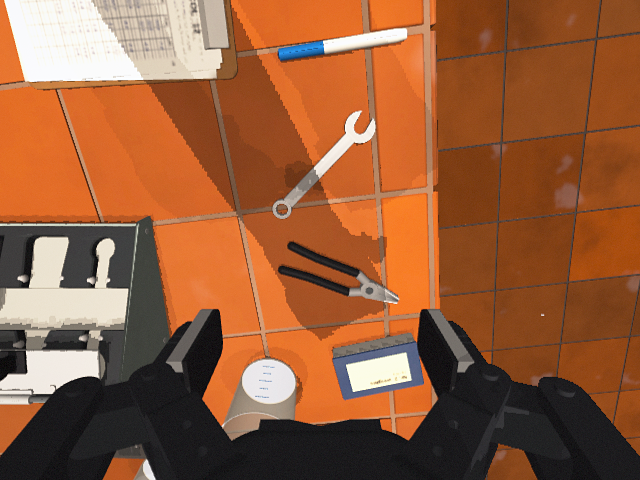

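```bash
cat >> h.py <<'E'
def cam_pose(cam,s=None):
    c=calibration(cam)
    if cam=='wrist':
        s=s or get_state()
        T=np.eye(4);T[:3,:3]=R.from_euler('xyz',s['tool_rot']).as_matrix();T[:3,3]=s['tcp_pos']
        T=T@np.array(c['T_tool_cam'])
    else:
        T=np.eye(4);T[:3,:3]=R.from_euler('xyz',c['orientation']).as_matrix();T[:3,3]=c['position']
    return c,T
def unproj(cam,uv,z,P=None):
    c,T=P or cam_pose(cam)
    uv=np.atleast_2d(uv).astype(float)
    d=np.c_[(uv[:,0]-c['cx'])/c['fx'],-(uv[:,1]-c['cy'])/c['fy'],-np.ones(len(uv))]@T[:3,:3].T
    z=np.broadcast_to(z,(len(uv),))
    t=(z-T[2,3])/d[:,2]
    return T[:3,3]+d*t[:,None]
def proj(cam,X,P=None):
    c,T=P or cam_pose(cam)
    q=(np.atleast_2d(X)-T[:3,3])@T[:3,:3]
    return np.c_[c['cx']+c['fx']*q[:,0]/-q[:,2],c['cy']-c['fy']*q[:,1]/-q[:,2]]
def toolfit(m,cam,z,P):
    v,u=np.nonzero(m); X=unproj(cam,np.c_[u,v],z,P)[:,:2]
    mu=X.mean(0); w,V=np.linalg.eigh(np.cov((X-mu).T)); a=V[:,1]
    q=(X-mu)@a; l=(X-mu)@np.array([-a[1],a[0]])
    # refine direction through mid-lines
    return mu,a,q,l
E
cat > fit.py <<'E'
import sys
from h import *
cam=sys.argv[1]; tag=sys.argv[2]
P=cam_pose(cam); im=save(cam,tag)
for t,z,tp in (('spanner',.007,'spanner_jaw'),('pliers',.010,'pliers_tip')):
    o=outline_of(t,cam); 
    if not o: print(t,'none'); continue
    m=o[0]['pixels']
    # keep biggest blob
    n,L,st,_=cv2.connectedComponentsWithStats(m.astype(np.uint8)); 
    if n>2: m=L==(1+np.argmax(st[1:,4]))
    np.save(f'{tag}_{t}.npy',m)
    mu,a,q,l=toolfit(m,cam,z,P)
    s=spot_in(tp,cam)
    print(t,'p',round(o[0]['p'],2),'n',m.sum(),'mu',np.round(mu,4),'ang',np.round(np.arctan2(a[1],a[0]),4),'range',np.round([q.min(),q.max(),l.min(),l.max()],4), 'mid',np.round(mu+a*(q.min()+q.max())/2,4))
    for lo in np.arange(-.08,.08,.02):
        k=(q>lo)&(q<lo+.02)
        if k.sum(): print('   %.3f: %.4f %.4f mean %.4f'%(lo,l[k].min(),l[k].max(),l[k].mean()))
E
python3 fit.py wrist w1; python3 fit.py top t1
```

```text
spanner p 0.66 n 1843 mu [0.4593 0.2195] ang 2.2369 range [-0.0869  0.0692 -0.016   0.0171] mid [0.4648 0.2126]
   -0.080: -0.0110 0.0097 mean -0.0003
   -0.060: -0.0072 0.0069 mean 0.0000
   -0.040: -0.0072 0.0071 mean 0.0000
   -0.020: -0.0068 0.0067 mean -0.0001
   0.000: -0.0062 0.0078 mean 0.0007
   0.020: -0.0112 0.0112 mean 0.0006
   0.040: -0.0160 0.0171 mean 0.0004
   0.060: -0.0137 0.0153 mean -0.0037
pliers p 0.78 n 2173 mu [0.6021 0.2182] ang 1.056 range [-0.0746  0.0843 -0.0225  0.022 ] mid [0.6045 0.2224]
   -0.080: -0.0225 0.0219 mean -0.0007
   -0.060: -0.0222 0.0220 mean 0.0004
   -0.040: -0.0201 0.0199 mean 0.0003
   -0.020: -0.0203 0.0205 mean 0.0001
   0.000: -0.0203 0.0203 mean -0.0000
   0.020: -0.0198 0.0182 mean -0.0003
   0.040: -0.0128 0.0133 mean 0.0000
   0.060: -0.0091 0.0095 mean 0.0002
spanner p 0.84 n 467 mu [0.4721 0.2037] ang 2.2602 range [-0.0652  0.0641 -0.0109  0.0117] mid [0.4724 0.2033]
   -0.080: -0.0069 0.0093 mean 0.0003
   -0.060: -0.0109 0.0117 mean -0.0001
   -0.040: -0.0070 0.0076 mean 0.0004
   -0.020: -0.0073 0.0070 mean -0.0002
   0.000: -0.0066 0.0069 mean 0.0001
   0.020: -0.0075 0.0067 mean -0.0005
   0.040: -0.0084 0.0082 mean -0.0004
   0.060: -0.0078 0.0114 mean 0.0028
pliers p 0.89 n 845 mu [0.6016 0.218 ] ang 1.0714 range [-0.0746  0.0834 -0.0228  0.0225] mid [0.6037 0.2218]
   -0.080: -0.0228 0.0225 mean -0.0013
   -0.060: -0.0217 0.0217 mean 0.0000
   -0.040: -0.0194 0.0208 mean 0.0014
   -0.020: -0.0206 0.0204 mean -0.0002
   0.000: -0.0202 0.0206 mean 0.0000
   0.020: -0.0179 0.0192 mean 0.0004
   0.040: -0.0127 0.0123 mean -0.0005
   0.060: -0.0086 0.0082 mean -0.0005
```

```bash
python3 -m jog '[[1,0.005,-0.04,0.005,0],[1,0.01,-0.08,0.01,0],[1,0.015,-0.12,0.01,0],[1,0.02,-0.16,0.01,0],[1,0.025,-0.2,0.01,0],[1,0.03,-0.24,0.01,0],[1,0.03,-0.28,0.01,0],[1,0.03,-0.315,0.01,0],[1,0.03,-0.315,0.01,0],[1,0.03,-0.315,0.01,0]]' 30
python3 - <<'E'
from h import *
s=get_state(); print({k:np.round(s[k],4).tolist() for k in ('time','joints','joint_velocities','tcp_pos','tool_rot')})
save('wrist','wrist2')
for t in ('insert','tray','flap_lug','flap'):
    o=outline_of(t,'wrist'); print(t,[(round(d['p'],2),d['pixels'].sum()) for d in o[:3]])
    if o: np.save('w2_'+t+'.npy',o[0]['pixels'])
print(spot_in('flap_lug','wrist')[:2])
E
```

```text
time: 3.47
tcp_pos: [0.5312, -0.1074, 0.2852]
tool_rot: [3.142, -0.0, 3.017]
wrist_force: [-0.6, 0.4, -0.2]
grip_width: 0.0852
{'time': 3.4667, 'joints': [-0.1996, 0.0871, 0.2543, 1.7383, 0.0001, -0.0752], 'joint_velocities': [0.0481, -0.0102, -0.0028, 0.003, 0.006, 0.0185], 'tcp_pos': [0.5312, -0.1074, 0.2852], 'tool_rot': [3.1415, -0.0002, 3.0173]}
insert [(0.93, np.int64(33773)), (0.53, np.int64(1962))]
tray [(0.58, np.int64(35087))]
flap_lug [(0.65, np.int64(33736)), (0.63, np.int64(9217))]
flap [(0.22, np.int64(4095))]
[{'point': [0.6178, -0.1239, 0.1184], 'p': 0.65}]
```

View pics/wrist2.png

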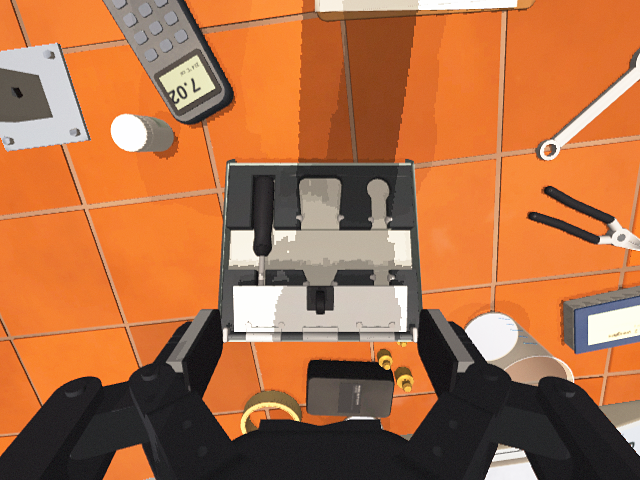

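```bash
python3 - <<'E'
import cv2
im=cv2.imread('pics/wrist2.png')[145:355,205:435]
cv2.imwrite('pics/w2crop.png',cv2.resize(im,None,fx=3.4,fy=2.8,interpolation=cv2.INTER_CUBIC))
E
```

```text
(no output)
```

View pics/w2crop.png

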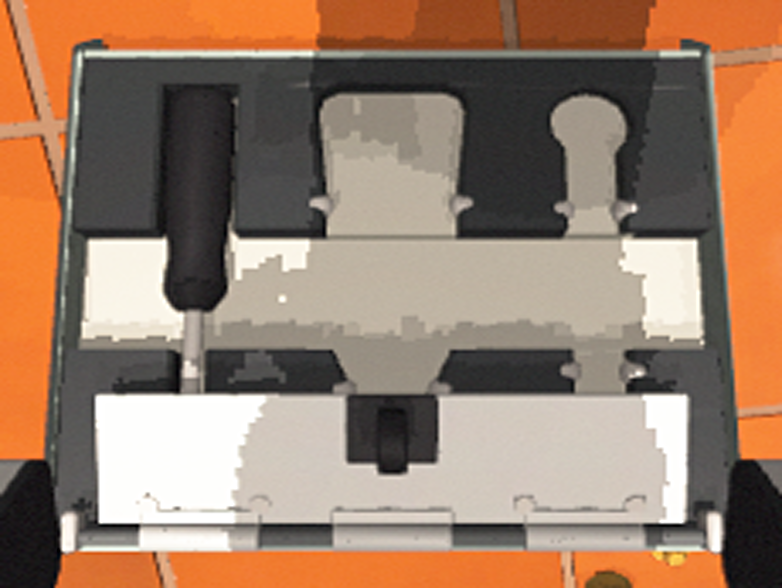

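```bash
cat >> h.py <<'E'
def ins2world(p,X):  # p=(x,y,yaw) of tray origin; X in insert coords
    Rw=R.from_euler('z',p[2]).as_matrix()@R.from_euler('y',-np.pi/6).as_matrix()
    return np.atleast_2d(X)@Rw.T+np.array([p[0],p[1],0.074])
E
cat > trayfit.py <<'E'
from h import *
from scipy.optimize import least_squares
s=dict(tcp_pos=[0.5312,-0.1074,0.2852],tool_rot=[3.1415,-.0002,3.0173])
P=cam_pose('wrist',s)
# x=left in crop is -y
obs=[((40,-85,5.5),(96,395)),((40,85,5.5),(690,395)),((86,-85,5.5),(98,522)),((86,85,5.5),(688,523)),
 ((-23,-60-40,0),(None,237)),((-23,90,0),(None,237)),((23,30,0),(None,350)),((23,-40,0),(None,350)),
 ((-81.5,0,-11.5),(None,93)),((-80,64,-8.5),(590,95)),((-70,24,-11.5),(463,None)),((-70,-24,-11.5),(324,None))]
X=np.array([o[0] for o in obs])/1000.
def res(p,full=False):
    uv=proj('wrist',ins2world(p,X),P)
    r=[]
    for (a,o),q in zip(obs,uv):
        if o[0] is not None: r.append(q[0]-205-o[0]/3.4)
        if o[1] is not None: r.append(q[1]-145-o[1]/2.8)
    return np.array(r)
f=least_squares(res,[.57,-.12,-.12],loss='soft_l1'); print(np.round(f.x,4),np.round(res(f.x),1))
np.save('tray.npy',f.x)
im=cv2.imread('pics/wrist2.png')
big=cv2.resize(im[145:355,205:435],None,fx=3.4,fy=2.8,interpolation=cv2.INTER_CUBIC)
def line(pts,c=(255,0,255)):
    q=(proj('wrist',ins2world(f.x,np.array(pts)/1000.),P)-[205,145])*[3.4,2.8]
    cv2.polylines(big,[q.astype(np.int32)],False,c,1)
line([(-92,-100,0),(92,-100,0),(92,100,0),(-92,100,0),(-92,-100,0)])
for x in (-23,23): line([(x,-100,0),(x,100,0)])
line([(40,-85,5.5),(86,-85,5.5),(86,85,5.5),(40,85,5.5),(40,-85,5.5)],(0,255,0))
t=np.linspace(0,6.3,30); line(np.c_[52+11*np.cos(t),0*t+4,23.5+11*np.sin(t)],(0,255,0));line(np.c_[52+11*np.cos(t),0*t-4,23.5+11*np.sin(t)],(0,255,0))
line(np.c_[-66+14*np.cos(t),64+13*np.sin(t),0*t-8.5],(0,255,255))
line([(-60,64-8.5,-8.5),(40,64-8.5,-8.5)],(0,255,255));line([(-60,64+8.5,-8.5),(40,64+8.5,-8.5)],(0,255,255))
line([(-23,-21,-11.5),(-81.5,-24,-11.5),(-81.5,24,-11.5),(-23,21,-11.5)],(0,255,255))
cv2.imwrite('pics/w2ov.png',big)
print('lug',ins2world(f.x,[.052,0,.0235]),'hinge',ins2world(f.x,[.09,0,.007]),'spseat',ins2world(f.x,[0,.064,-.0085]),'plseat',ins2world(f.x,[0,0,-.0115]))
E
python3 trayfit.py
```

```text
[ 0.5696 -0.1112 -0.1252] [ 4.1 -0.4 -3.3 -0.2  1.2  1.  -0.5  0.8 -2.8 -2.6 -0.2 -0.3  1.2 -0.8
  0.8  1.  -0.6]
lug [[ 0.60260619 -0.11539019  0.1203516 ]] hinge [[ 0.64344291 -0.12053052  0.12506218]] spseat [[ 0.58179312 -0.04826531  0.06663878]] plseat [[ 0.57528844 -0.11195156  0.06404071]]
```

View pics/w2ov.png

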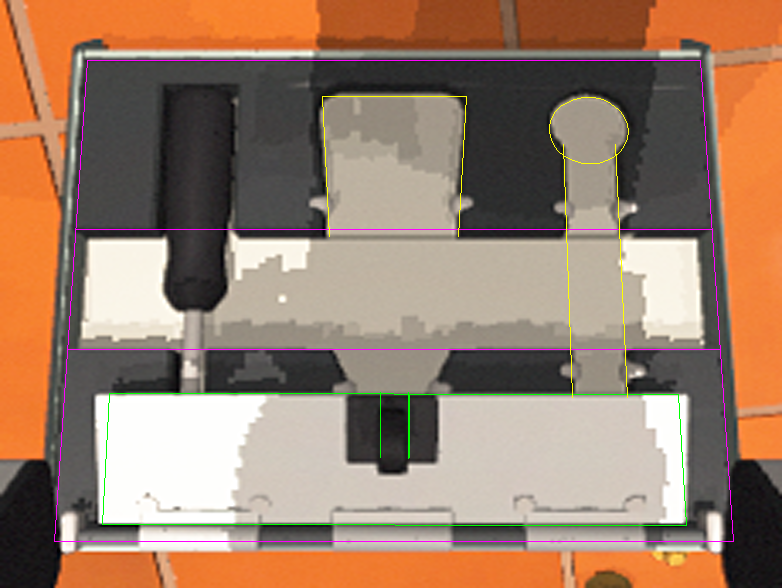

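```bash
cat > trayfit2.py <<'E'
from h import *
from scipy.optimize import least_squares
s=dict(tcp_pos=[0.5312,-0.1074,0.2852],tool_rot=[3.1415,-.0002,3.0173])
P=cam_pose('wrist',s)
obs=[((40,-85,5.5,1),(96,395)),((40,85,5.5,1),(690,395)),((86,-85,5.5,1),(98,522)),((86,85,5.5,1),(688,523)),((52,0,23.5,1),(392,438)),
 ((-23,-90,-18),(None,237)),((-23,90,-18),(None,237)),((23,30,0),(None,350)),((23,-40,0),(None,350)),
 ((-81.5,0,-11.5),(None,93)),((-80,64,-8.5),(590,95)),((-70,24,-11.5),(463,None)),((-70,-24,-11.5),(324,None))]
def flap(X,q):
    x,z=X[...,0]-.09,X[...,2]-.007
    return np.stack([.09+x*np.cos(q)+z*np.sin(q),X[...,1],.007-x*np.sin(q)+z*np.cos(q)],-1)
def res(p):
    X=np.array([flap(np.array(o[0][:3])/1000.,p[3]) if len(o[0])==4 else np.array(o[0])/1000. for o in obs])
    uv=proj('wrist',ins2world(p,X),P); r=[]
    for (a,o),q in zip(obs,uv):
        if o[0] is not None: r.append(q[0]-205-o[0]/3.4)
        if o[1] is not None: r.append(q[1]-145-o[1]/2.8)
    return np.array(r)
f=least_squares(res,[.57,-.12,-.12,.1],loss='soft_l1'); p=f.x; print(np.round(p,4),np.round(res(p),1))
np.save('tray.npy',p)
W=lambda a:np.round(ins2world(p,np.array(a)/1000.)[0],4)
print('hinge',W([90,0,7]),'spseat',W([0,64,-8.5]),'plseat',W([0,0,-11.5]))
for q in (p[3],0.,.3,.6,.9,1.2,1.5,1.7,1.9,2.05):
    L=ins2world(p,flap(np.array([.052,0,.0235]),q))[0]
    print(round(q,2),np.round(L,4),np.round(L-ins2world(p,flap(np.array([.052,0,.0235]),p[3]))[0],4))
E
python3 trayfit2.py
```

```text
[ 0.5688 -0.1114 -0.1265  0.2742] [ 0.3 -0.8 -0.1 -0.4  0.5 -0.  -0.5  0.   0.4  0.7  0.4  0.8 -0.8 -1.
  0.6 -0.9  0.2  0.8 -0.8]
hinge [ 0.6427 -0.1208  0.1251] spseat [ 0.5811 -0.0485  0.0666] plseat [ 0.5745 -0.1122  0.064 ]
0.27 [ 0.6021 -0.1157  0.1317] [0. 0. 0.]
0.0 [ 0.6018 -0.1156  0.1204] [-0.0003  0.     -0.0113]
0.3 [ 0.6023 -0.1157  0.1327] [ 0.0002 -0.      0.0011]
0.6 [ 0.6063 -0.1162  0.1444] [ 0.0042 -0.0005  0.0127]
0.9 [ 0.6136 -0.1171  0.1544] [ 0.0115 -0.0015  0.0227]
1.2 [ 0.6235 -0.1184  0.1617] [ 0.0214 -0.0027  0.03  ]
1.5 [ 0.6351 -0.1199  0.1658] [ 0.033  -0.0042  0.0341]
1.7 [ 0.6433 -0.1209  0.1665] [ 0.0412 -0.0052  0.0348]
1.9 [ 0.6514 -0.1219  0.1655] [ 0.0493 -0.0063  0.0339]
2.05 [ 0.6573 -0.1227  0.1638] [ 0.0552 -0.007   0.0321]
```

```bash
python3 -m jog '[[0.4,0.035,-0.004,0,0],[0.4,0.07,-0.008,-0.01,0],[0.4,0.07,-0.008,-0.045,0],[0.4,0.07,-0.008,-0.08,0],[0.4,0.07,-0.008,-0.115,0],[0.4,0.07,-0.008,-0.14,0],[0.4,0.07,-0.008,-0.15,0],[0.4,0.07,-0.008,-0.15,0],[0.4,0.07,-0.008,-0.15,0],[0.4,0.07,-0.008,-0.15,0]]' 30
python3 - <<'E'
from h import *
s=get_state(); print({k:np.round(s[k],4).tolist() for k in ('time','tcp_pos','tool_rot','grip_width')})
save('wrist','wrist3')
E
```

```text
time: 4.6
tcp_pos: [0.6024, -0.1141, 0.1378]
tool_rot: [-3.141, 0.003, 3.02]
wrist_force: [0.5, -0.4, 0.1]
grip_width: 0.0341
{'time': 4.6, 'tcp_pos': [0.6024, -0.1141, 0.1378], 'tool_rot': [-3.1414, 0.0032, 3.0202], 'grip_width': 0.0341}
```

View pics/wrist3.png

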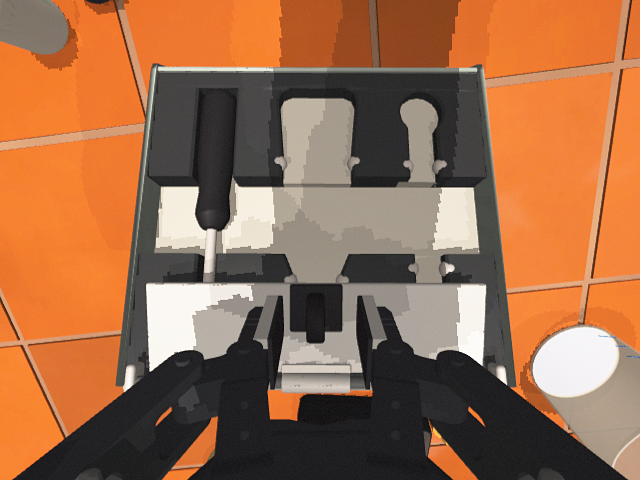

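```bash
python3 - <<'E'
from h import *
P=cam_pose('wrist'); s=get_state(); t=np.array(s['tcp_pos'])
print(proj('wrist',[t,t-[0,0,.006],t-[.011,0,.006],t+[.011,0,-.006],t-[0,0,.014]],P))
E
```

```text
[[320.50785146 324.80417923]
 [320.48451382 317.54627113]
 [317.48176076 295.8234221 ]
 [323.35441832 338.30805242]
 [320.45594038 308.66005193]]
```

```bash
python3 -m jog '[[0.2,0,-0.002,-0.001,-0.003],[0,0,-0.002,-0.001,-0.003],[0,0,-0.002,-0.001,-0.003],[0,0,-0.002,-0.001,-0.003],[0,0,-0.002,-0.001,-0.003],[0,0,-0.002,-0.001,-0.003],[0,0.001,-0.002,0.005,-0.003],[0,0.004,-0.002,0.012,-0.003],[0,0.007,-0.003,0.017,-0.003],[0,0.011,-0.003,0.022,-0.003]]' 40
```

```text
time: 5.48
tcp_pos: [0.6116, -0.1172, 0.1558]
tool_rot: [3.142, -0.004, 3.017]
wrist_force: [-0.5, -1.5, -15.3]
grip_width: 0.0068
```

```bash
python3 - <<'E'
from h import *
s=get_state(); print({k:np.round(s[k],4).tolist() for k in ('time','tcp_pos','tool_rot','grip_width','wrist_force','ft_torque')})
save('wrist','wrist4'); im=save('scene','scene4')
cv2.imwrite('pics/scene4c.png',cv2.resize(cv2.cvtColor(im,4)[180:350,290:480],None,fx=4,fy=3.5))
s=get_state(); print({k:np.round(s[k],4).tolist() for k in ('time','tcp_pos','wrist_force')})
E
```

```text
{'time': 5.4833, 'tcp_pos': [0.6116, -0.1172, 0.1558], 'tool_rot': [3.1415, -0.0041, 3.0167], 'grip_width': 0.0068, 'wrist_force': [-0.4865, -1.5388, -15.2945], 'ft_torque': [-0.1806, 0.2739, 0.0193]}
{'time': 5.5833, 'tcp_pos': [0.6125, -0.1174, 0.1569], 'wrist_force': [-0.1427, 0.3265, -11.0161]}
```

View pics/wrist4.png

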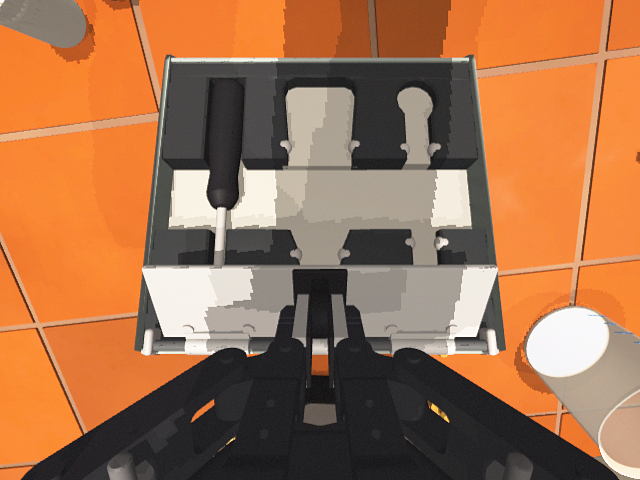

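View pics/scene4c.png

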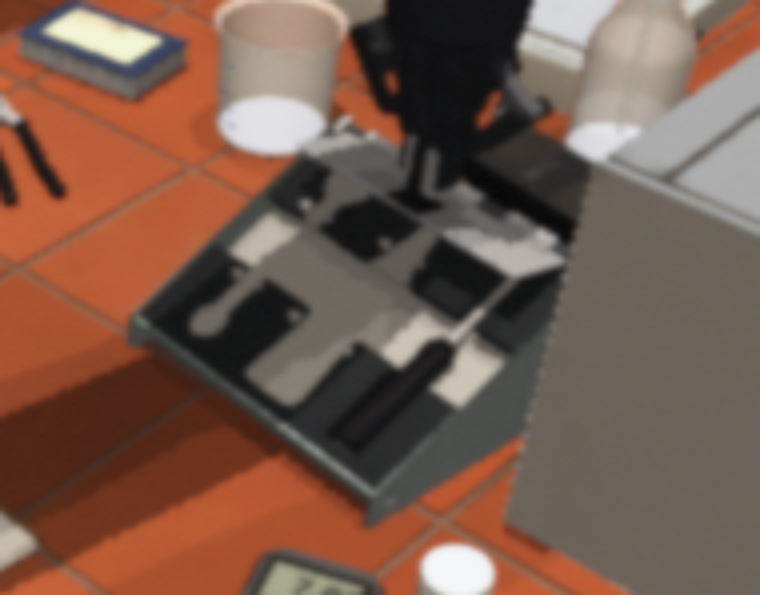

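```bash
python3 -m jog '[[0,0.004,-0.0005,0.003,0],[0,0.008,-0.001,0.006,0],[0,0.012,-0.0015,0.008,0],[0,0.016,-0.002,0.010,0],[0,0.022,-0.003,0.0115,0],[0,0.028,-0.004,0.012,0],[0,0.034,-0.004,0.012,0],[0,0.04,-0.005,0.011,0],[0,0.041,-0.005,0.011,0],[0,0.041,-0.005,0.011,0]]' 22
python3 - <<'E'
from h import *
s=get_state(); print({k:np.round(s[k],4).tolist() for k in ('time','tcp_pos','tool_rot','grip_width','wrist_force','ft_torque')})
save('wrist','wrist5')
E
```

```text
time: 6.42
tcp_pos: [0.6541, -0.1225, 0.1699]
tool_rot: [-3.141, 0.002, 3.017]
wrist_force: [-3.2, 0.3, -3.5]
grip_width: 0.0068
{'time': 6.4167, 'tcp_pos': [0.6541, -0.1225, 0.1699], 'tool_rot': [-3.1411, 0.0019, 3.0167], 'grip_width': 0.0068, 'wrist_force': [-3.2119, 0.259, -3.4704], 'ft_torque': [0.0466, 1.0765, 0.0462]}
```

View pics/wrist5.png

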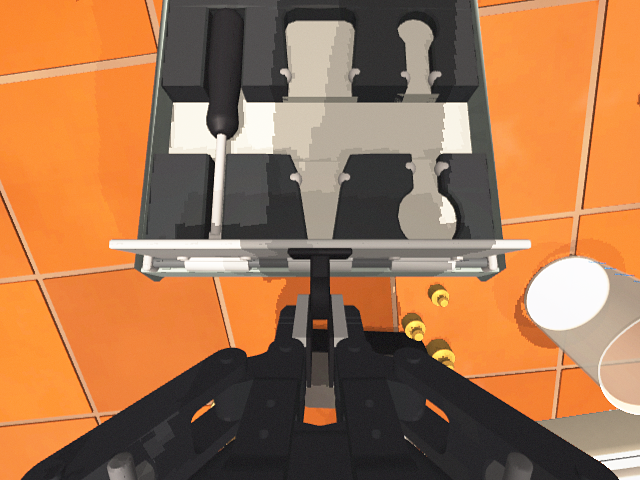

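```bash
python3 -c "
import bench;print([n for n in dir(bench) if not n.startswith('_')]); print(getattr(bench,'tcp_to_tips',None))"
python3 -m jog '[[0.15,0,0,0,0],[0.3,0,0,0,0],[0.3,0,0,0.01,0],[0.3,0,0,0.04,0],[0.3,0,0.0,0.07,0],[0.4,-0.005,0.03,0.08,0.12],[0.5,-0.01,0.07,0.08,0.24],[0.6,-0.015,0.11,0.08,0.36],[0.7,-0.02,0.15,0.08,0.48],[0.8,-0.025,0.19,0.08,0.6]]' 25
python3 - <<'E'
from h import *
im=save('top','top6')
cv2.imwrite('pics/top6c.png',cv2.resize(cv2.cvtColor(im,4)[140:300,170:450],None,fx=2.8,fy=2.8))
E
```

```text
['Unreachable', 'calibration', 'close_job', 'get_state', 'outline_of', 'read_camera', 'spot_in', 'tcp_to_tips']
0.014
time: 7.3
tcp_pos: [0.6284, 0.0694, 0.2502]
tool_rot: [-3.141, 0.003, -2.661]
wrist_force: [0.8, -0.2, 0.6]
grip_width: 0.068
```

View pics/top6c.png

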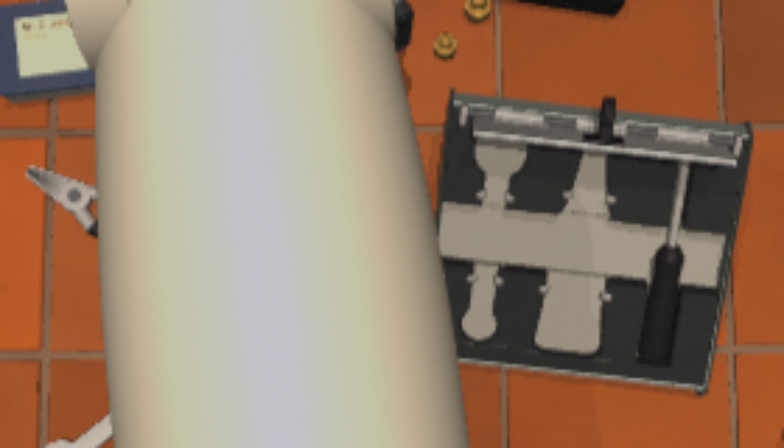

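```bash
python3 -m jog '[[0.85,-0.006,0.04,0,0.12],[0.9,-0.012,0.08,0,0.24],[0.9,-0.018,0.12,-0.02,0.36],[0.9,-0.024,0.153,-0.05,0.48],[0.9,-0.024,0.153,-0.08,0.576],[0.9,-0.024,0.153,-0.11,0.576],[0.9,-0.024,0.153,-0.13,0.576],[0.9,-0.024,0.153,-0.13,0.576],[0.9,-0.024,0.153,-0.13,0.576],[0.9,-0.024,0.153,-0.13,0.576]]' 25
python3 fit.py wrist w7; python3 -c "
from h import *
s=get_state(); print(np.round(s['tcp_pos'],4),np.round(s['tool_rot'],4),s['time'])"
```

```text
time: 8.18
tcp_pos: [0.6054, 0.2209, 0.121]
tool_rot: [-3.139, 0.002, -2.091]
wrist_force: [0.1, -0.6, 0.4]
grip_width: 0.0772
spanner p 0.88 n 5873 mu [0.4637 0.2142] ang 2.2419 range [-0.0803  0.0769 -0.0169  0.0178] mid [0.4647 0.2128]
   -0.080: -0.0124 0.0116 mean -0.0001
   -0.060: -0.0084 0.0080 mean -0.0002
   -0.040: -0.0077 0.0074 mean -0.0001
   -0.020: -0.0075 0.0076 mean 0.0001
   0.000: -0.0075 0.0083 mean 0.0003
   0.020: -0.0074 0.0081 mean 0.0003
   0.040: -0.0169 0.0174 mean 0.0001
   0.060: -0.0163 0.0178 mean -0.0007
pliers p 0.7 n 5959 mu [0.5992 0.212 ] ang 1.0667 range [-0.0681  0.0909 -0.0218  0.0228] mid [0.6046 0.222 ]
   -0.080: -0.0218 0.0228 mean -0.0003
   -0.060: -0.0216 0.0222 mean -0.0001
   -0.040: -0.0200 0.0204 mean 0.0005
   -0.020: -0.0199 0.0187 mean -0.0002
   0.000: -0.0194 0.0189 mean -0.0001
   0.020: -0.0189 0.0197 mean -0.0001
   0.040: -0.0132 0.0138 mean 0.0001
   0.060: -0.0098 0.0091 mean -0.0000
[0.6051 0.2208 0.1198] [-3.1403e+00  1.6000e-03 -2.0907e+00] 8.4333
```

View pics/w7.png

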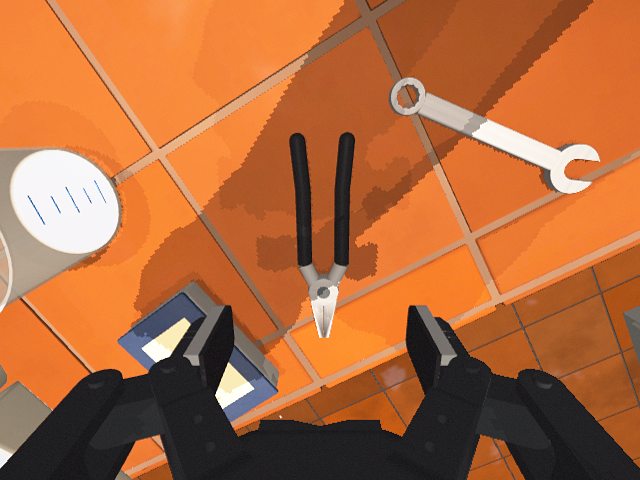

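```bash
python3 - <<'E'
from h import *
P=cam_pose('wrist',dict(tcp_pos=[0.6052,.2208,.1205],tool_rot=[-3.1403,.0016,-2.0907]))
print(np.round(unproj('wrist',[[190,285],[118,338],[278,380]],.028,P),3))
E
python3 -m jog '[[0.62,-0.0005,0.001,-0.03,0.008],[0.62,-0.0005,0.001,-0.06,0.016],[0.62,-0.0005,0.001,-0.085,0.016],[0.62,-0.0005,0.001,-0.1,0.016],[0.62,-0.0005,0.001,-0.103,0.016],[0.62,-0.0005,0.001,-0.103,0.016],[0.45,-0.0005,0.001,-0.103,0.016],[0.4,-0.0005,0.001,-0.103,0.016],[0.4,-0.0005,0.001,-0.103,0.016],[0.4,-0.0005,0.001,-0.103,0.016]]' 25
python3 -c "
from h import *
s=get_state(); print(np.round(s['tcp_pos'],4),np.round(s['tool_rot'],4),s['time'],s['grip_width'])
save('wrist','w8')"
```

```text
[[0.698 0.196 0.028]
 [0.772 0.204 0.028]
 [0.688 0.297 0.028]]
time: 9.27
tcp_pos: [0.605, 0.2221, 0.0172]
tool_rot: [-3.14, 0.002, -2.074]
wrist_force: [-0.6, -0.8, 7.1]
grip_width: 0.0375
[0.605  0.2221 0.0172] [-3.1396e+00  2.2000e-03 -2.0744e+00] 9.2667 0.037504903580508675
```

View pics/w8.png

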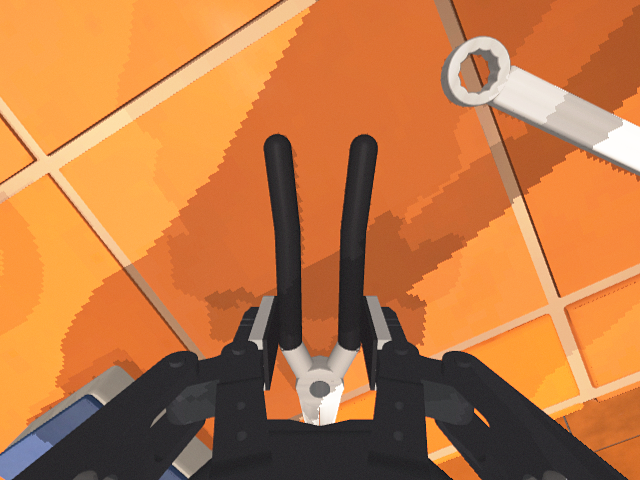

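```bash
python3 -m jog '[[0.4,0,0,0.03,0],[0.4,0,0,0.07,0],[0.4,-0.005,-0.02,0.10,-0.12],[0.4,-0.01,-0.05,0.125,-0.24],[0.4,-0.015,-0.085,0.145,-0.36],[0.4,-0.02,-0.12,0.165,-0.48],[0.4,-0.03,-0.155,0.18,-0.6],[0.4,-0.04,-0.19,0.19,-0.72],[0.4,-0.05,-0.23,0.193,-0.84],[0.4,-0.058,-0.27,0.193,-0.96]]' 25
python3 -c "
from h import *
s=get_state(); print(np.round(s['tcp_pos'],4),np.round(s['tool_rot'],4),s['time'],s['grip_width'])
save('wrist','w9')"
```

```text
time: 10.15
tcp_pos: [0.5454, -0.0497, 0.2102]
tool_rot: [-3.141, 0.003, -3.04]
wrist_force: [0.8, 0.0, -2.0]
grip_width: 0.0376
[ 0.5454 -0.0497  0.2102] [-3.1411e+00  2.7000e-03 -3.0396e+00] 10.15 0.03758451067195323
```

View pics/w9.png

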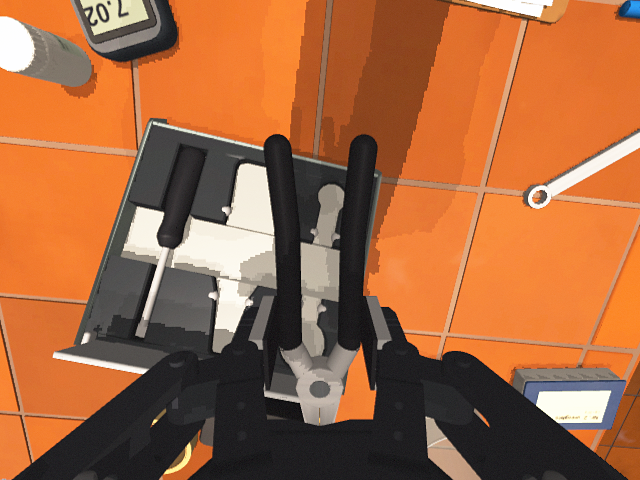

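```bash
python3 -m jog '[[0.4,-0.0025,-0.015,-0.03,-0.12],[0.4,-0.005,-0.03,-0.06,-0.2335],[0.4,-0.005,-0.03,-0.075,-0.2335],[0.4,-0.005,-0.03,-0.085,-0.2335],[0.4,-0.005,-0.03,-0.092,-0.2335],[0.4,-0.005,-0.03,-0.1,-0.2335],[0.4,-0.005,-0.03,-0.108,-0.2335],[0.4,-0.005,-0.03,-0.116,-0.2335],[0.4,-0.005,-0.03,-0.124,-0.2335],[0.4,-0.005,-0.03,-0.131,-0.2335]]' 20
python3 -c "
from h import *
s=get_state(); print(np.round(s['tcp_pos'],4),np.round(s['tool_rot'],4),s['time'],s['grip_width'],np.round(s['wrist_force'],1))
save('wrist','w10'); im=save('scene','s10');cv2.imwrite('pics/s10c.png',cv2.resize(cv2.cvtColor(im,4)[160:350,270:480],None,fx=3.6,fy=3.1))"
```

```text
time: 11.03
tcp_pos: [0.5412, -0.078, 0.0772]
tool_rot: [3.142, 0.001, 3.016]
wrist_force: [-10.6, 2.2, 31.1]
grip_width: 0.0371
[ 0.5412 -0.078   0.0772] [3.1416e+00 7.0000e-04 3.0159e+00] 11.0333 0.03708062795028422 [-10.6   2.2  31.1]
```

View pics/w10.png

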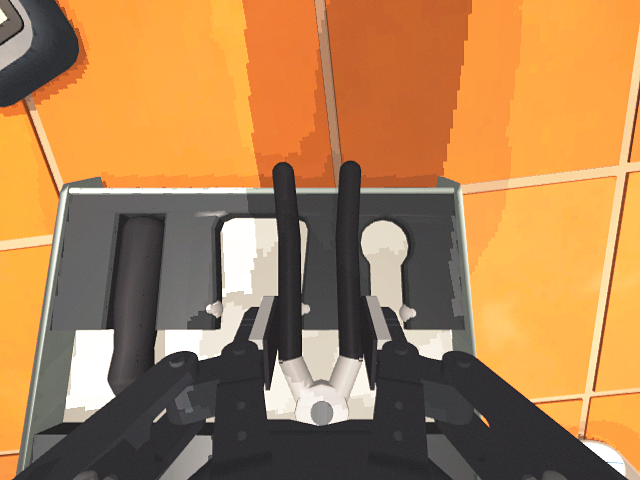

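View pics/s10c.png

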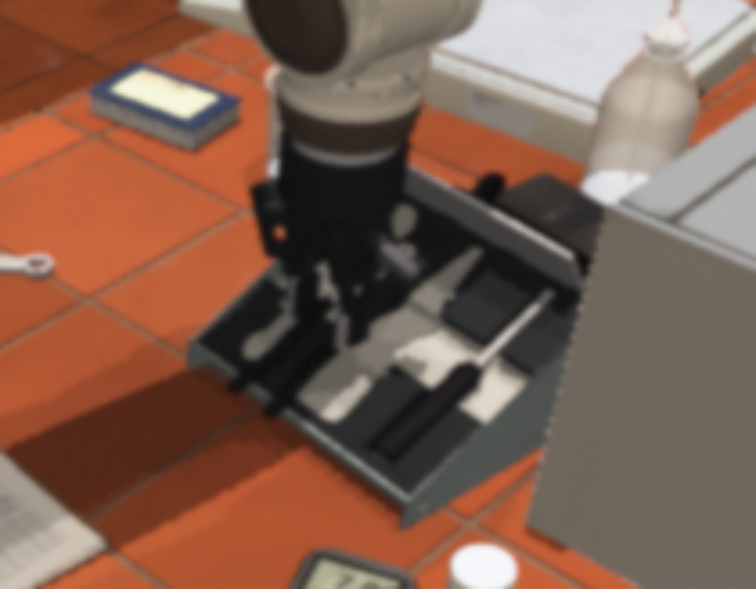

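```bash
cat > held.py <<'E'
from h import *
from scipy.optimize import least_squares
c=calibration('wrist'); T=np.eye(4); 
P=(c,np.array(c['T_tool_cam']))  # work in tool frame
# pliers frame -> tool frame: pliers x = -tool x, pliers z = -tool z ; theta raises +x end
def pts(th,sl,X,zc,h):
    # X rows (x,y,z) in pliers frame; rotation centre at (0,0,zc)
    x=X[:,0]+sl; z=X[:,2]-zc
    xr=x*np.cos(th)-z*np.sin(th); zr=x*np.sin(th)+z*np.cos(th)
    return np.c_[-xr, X[:,1], h-zr]   # h: tool z of rotation centre
def solve(obs,X,zc,h):
    f=least_squares(lambda p:(proj('wrist',pts(p[0],p[1],X,zc,h),P)[:,1]-obs),[.3,0])
    return np.degrees(f.x[0]),f.x[1]*1000
if __name__=='__main__':
    X=np.array([[.038,0,.0115],[-.079,.0,.0055]])
    print(solve(np.array([388,135]),X,.0055,.0117))
    print(solve(np.array([412,163]),X,.0055,.0117))
E
python3 held.py
```

```text
(np.float64(21.91659812155977), np.float64(-5.068014398640453))
(np.float64(31.288306099057777), np.float64(3.9979057504843243))
```

```bash
python3 - <<'E'
from held import *
X=np.array([[.038,0,.0115],[-.079,.0,.0055],[.079,0,.008]])
for th in (0,.3,.4,.5,.52): print(th,[np.round(proj('wrist',pts(th,sl/1000,X,.0055,.0117),P)[:,1],1).tolist() for sl in (-3,0,3)])
E
```

```text
0 [[381.7, 125.7, 440.4], [386.7, 133.7, 444.7], [391.7, 141.7, 449.0]]
0.3 [[391.2, 134.5, 475.1], [397.8, 141.0, 481.4], [404.3, 147.6, 487.8]]
0.4 [[393.0, 140.3, 485.6], [400.0, 146.3, 492.8], [407.1, 152.4, 499.9]]
0.5 [[394.1, 147.1, 495.4], [401.5, 152.7, 503.3], [408.9, 158.2, 511.4]]
0.52 [[394.2, 148.6, 497.2], [401.6, 154.0, 505.3], [409.2, 159.5, 513.5]]
```

```bash
python3 -m jog '[[0.4,-0.004,0.0005,0.008,0],[0.4,-0.01,0.001,0.02,0],[0.4,-0.016,0.002,0.032,0],[0.4,-0.02,0.0025,0.04,0],[0.4,-0.02,0.0025,0.045,0],[0.4,-0.02,0.0025,0.045,0],[0.4,-0.02,0.0025,0.045,0],[0.4,-0.02,0.0025,0.045,0],[0.4,-0.02,0.0025,0.045,0],[0.4,-0.02,0.0025,0.045,0]]' 22
python3 -c "
from h import *
s=get_state(); print(np.round(s['tcp_pos'],4),np.round(s['tool_rot'],4),s['time'],s['grip_width'],np.round(s['wrist_force'],1))
im=save('wrist','w11');cv2.imwrite('pics/w11c.png',cv2.resize(cv2.cvtColor(im,4)[140:440,220:420],None,fx=3,fy=2)); im=save('scene','s11');cv2.imwrite('pics/s11c.png',cv2.resize(cv2.cvtColor(im,4)[160:350,270:480],None,fx=3.6,fy=3.1))
for t in ('pliers','pliers_tip'):
  for c in ('wrist','scene'):
    print(t,c,[(np.round(d['point'],4).tolist(),round(d['p'],2)) for d in spot_in(t,c)[:2]])
"
```

```text
time: 11.97
tcp_pos: [0.5207, -0.0757, 0.1216]
tool_rot: [3.142, -0.001, 3.015]
wrist_force: [0.6, 0.2, -1.5]
grip_width: 0.0375
[ 0.5207 -0.0757  0.1216] [ 3.1416e+00 -1.1000e-03  3.0153e+00] 11.9667 0.03750114961360087 [ 0.6  0.2 -1.5]
pliers wrist [([0.5136, -0.0814, 0.1085], 0.64), ([0.434, -0.2633, 0.0194], 0.56)]
pliers scene [([0.4929, -0.07, 0.0989], 0.87), ([0.5737, -0.1296, 0.0667], 0.62)]
pliers_tip wrist [([0.5109, -0.0802, 0.1115], 0.73)]
pliers_tip scene [([0.493, -0.066, 0.0997], 0.8)]
```

View pics/w11c.png

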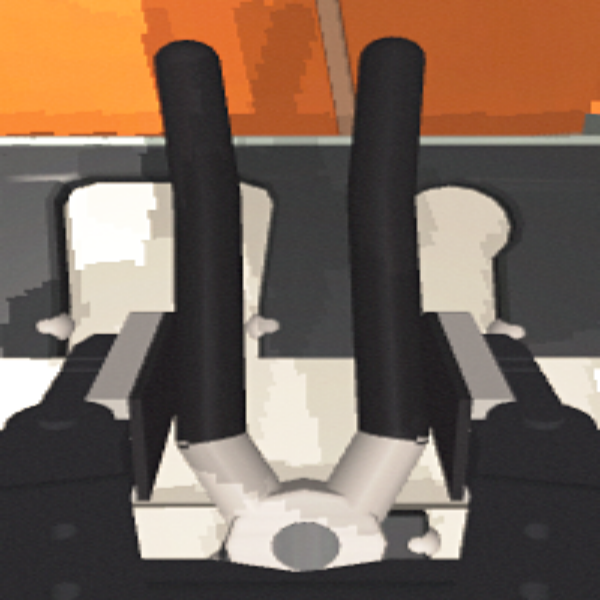

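View pics/s11c.png

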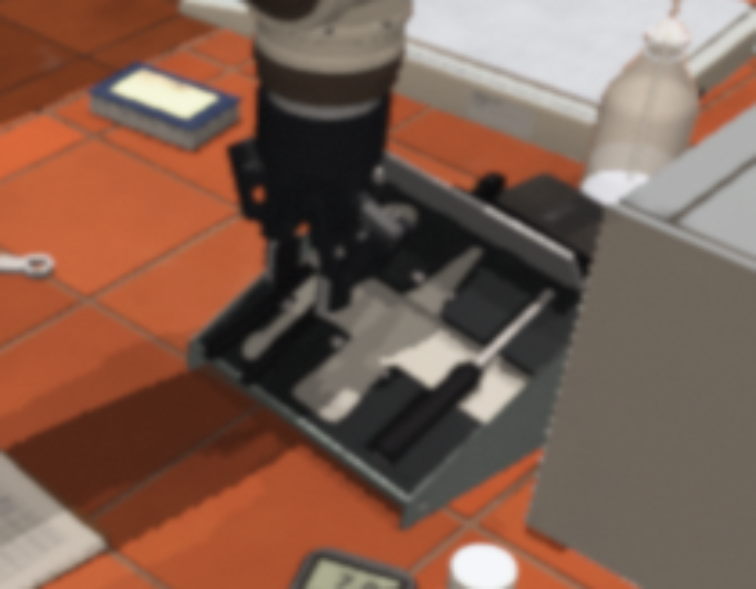

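```bash
python3 -c "
import cv2
im=cv2.imread('pics/w8.png');cv2.imwrite('pics/w8c.png',cv2.resize(im[120:420,220:420],None,fx=3,fy=2))"
```

```text
(no output)
```

View pics/w8c.png

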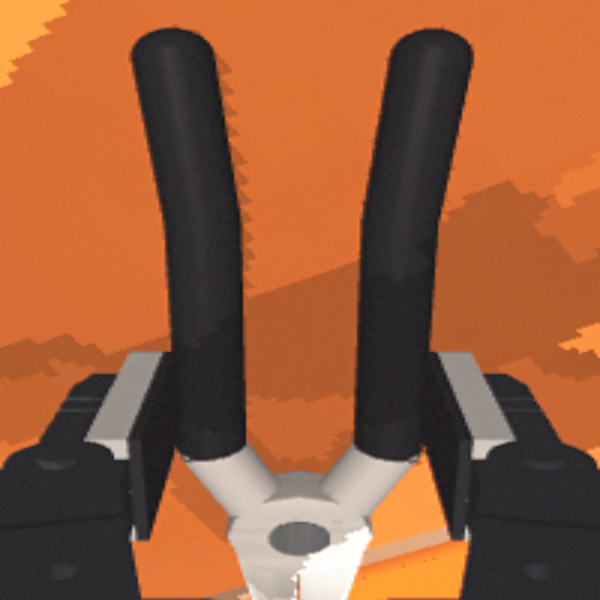

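```bash
python3 - <<'E'
from held import *
# calibrate at theta 0 : adjust point x to match
vb=lambda x,z,th,sl,h,y=0: proj('wrist',pts(th,sl,np.array([[x,y,z]]),.0055,h),P)[0]
from scipy.optimize import brentq
H0=.0117
xs={}
for n,z,v in (('disc',.011,389),('bnd',.009,348.5),('end',.0055,134)):
    xs[n]=brentq(lambda x:vb(x,z,0,0,H0)[1]-v,-.1,.1)
print(xs)
span0=vb(-.074,.0055,0,0,H0,.0225)[0]-vb(-.074,.0055,0,0,H0,-.0225)[0]; print('span0',span0)
ws=113.7/span0
def r(p):
    th,sl,h=p
    sp=vb(-.074,.0055,th,sl,h,.0225)[0]-vb(-.074,.0055,th,sl,h,-.0225)[0]
    return [vb(xs['disc'],.011,th,sl,h)[1]-412.5,vb(xs['bnd'],.009,th,sl,h)[1]-360,vb(xs['end'],.0055,th,sl,h)[1]-159.5,abs(sp)*abs(ws)-89]
for hs in (None,H0):
    f=least_squares((lambda p:r([p[0],p[1],hs or p[2]])),[.5,0,H0],x_scale=[.1,.003,.003]); print(np.degrees(f.x[0]),f.x[1:]*1000,np.round(r([f.x[0],f.x[1],hs or f.x[2]]),1))
E
```

```text
{'disc': 0.03980560226341158, 'bnd': 0.017970128969192544, 'end': -0.07889376208457229}
span0 112.85795052679134
27.994435219614044 [ 4.29346382 13.58182498] [ 0.1 -0.4  0.3  0.6]
29.658721188526616 [ 2.96978451 11.7       ] [ 0.8 -0.8 -0.   0.4]
```

```bash
python3 -m jog '[[0.4,0.01,-0.012,0,-0.011],[0.4,0.022,-0.024,0,-0.022],[0.4,0.033,-0.034,-0.005,-0.022],[0.4,0.033,-0.034,-0.015,-0.022],[0.4,0.037,-0.0345,-0.022,-0.022],[0.4,0.04,-0.0347,-0.027,-0.022],[0.4,0.042,-0.035,-0.0305,-0.022],[0.4,0.042,-0.035,-0.0305,-0.022],[0.4,0.042,-0.035,-0.0305,-0.022],[0.4,0.042,-0.035,-0.0305,-0.022]]' 22
python3 -c "
from h import *
s=get_state(); print(np.round(s['tcp_pos'],4),np.round(s['tool_rot'],4),s['time'],s['grip_width'],np.round(s['wrist_force'],1))
im=save('wrist','w12');cv2.imwrite('pics/w12c.png',cv2.resize(cv2.cvtColor(im,4)[140:440,190:450],None,fx=3,fy=2)); im=save('top','t12');cv2.imwrite('pics/t12c.png',cv2.resize(cv2.cvtColor(im,4)[160:290,300:450],None,fx=4,fy=4))
"
```

```text
time: 13.1
tcp_pos: [0.5629, -0.1105, 0.0922]
tool_rot: [3.142, 0.0, 2.994]
wrist_force: [-1.0, 0.6, -1.7]
grip_width: 0.0375
[ 0.5629 -0.1105  0.0922] [3.1416e+00 4.0000e-04 2.9936e+00] 13.1 0.03747980698137748 [-1.   0.6 -1.7]
```

View pics/w12c.png

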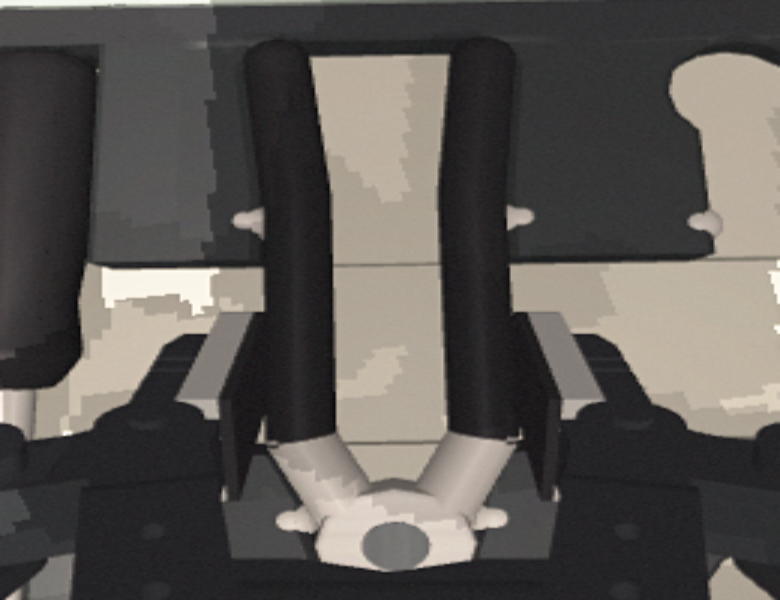

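View pics/t12c.png

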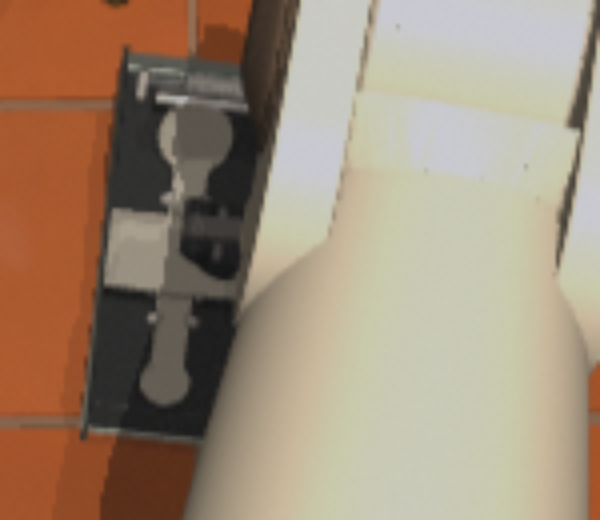

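```bash
python3 - <<'E'
from h import *
p=np.load('tray.npy'); P=cam_pose('wrist',dict(tcp_pos=[.5629,-.1105,.0922],tool_rot=[3.1416,.0004,2.9936]))
X=np.array([[-81.5,0,-11.5],[-81.5,0,0],[-83,0,0],[-23,40,0],[-23,-10,-18],[23,0,-11.5],[-79,0,7.9],[-92,0,0]])/1000
print(np.round(proj('wrist',ins2world(p,X),P),1))
E
```

```text
[[317.8 169.3]
 [317.4 160.5]
 [317.4 157.9]
 [398.9 267.1]
 [301.8 273.1]
 [321.3 361.2]
 [317.3 158.4]
 [317.1 142.6]]
```

```bash
python3 -m jog '[[0.4,0.0005,0,-0.003,0],[0.4,0.0015,-0.0005,-0.006,0],[0.4,0.003,-0.0005,-0.0086,0],[0.4,0.003,-0.0005,-0.0086,0],[0.4,0.004,-0.0005,-0.0105,0],[0.4,0.0054,-0.0008,-0.013,0],[0.4,0.0058,-0.0008,-0.014,0],[0.4,0.006,-0.0008,-0.015,0],[0.4,0.006,-0.0008,-0.015,0],[0.4,0.006,-0.0008,-0.015,0]]' 30
python3 -c "
from h import *
s=get_state(); print(np.round(s['tcp_pos'],4),np.round(s['tool_rot'],4),s['time'],s['grip_width'],np.round(s['wrist_force'],1))
im=save('wrist','w13');cv2.imwrite('pics/w13c.png',cv2.resize(cv2.cvtColor(im,4)[140:440,190:450],None,fx=3,fy=2))
"
```

```text
time: 14.03
tcp_pos: [0.5682, -0.1116, 0.08]
tool_rot: [-3.141, 0.001, 2.994]
wrist_force: [-17.4, 0.6, 27.9]
grip_width: 0.0368
[ 0.5682 -0.1116  0.08  ] [-3.1410e+00  5.0000e-04  2.9939e+00] 14.0333 0.03680564256813931 [-17.4   0.6  27.9]
```

View pics/w13c.png

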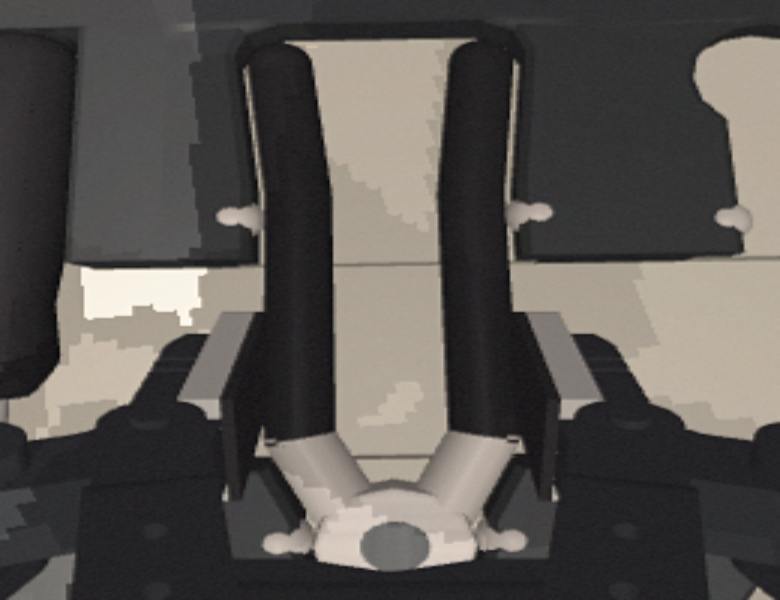

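```bash
python3 -m jog '[[0.5,0,0,0.001,0],[0.58,0,0,0.001,0],[0.58,0,0,0.001,0],[0.58,-0.002,0,0.005,0],[0.58,-0.006,0.0008,0.012,0],[0.58,-0.012,0.0015,0.025,0.01],[0.4,-0.018,0.002,0.04,0.022],[0.2,-0.02,0.002,0.05,0.022],[0.12,-0.02,0.002,0.05,0.022],[0.12,-0.02,0.002,0.05,0.022]]' 30
python3 -c "
from h import *
s=get_state(); print(np.round(s['tcp_pos'],4),np.round(s['tool_rot'],4),s['time'],s['grip_width'],np.round(s['wrist_force'],1))
im=save('wrist','w14');cv2.imwrite('pics/w14c.png',cv2.resize(cv2.cvtColor(im,4)[100:400,190:450],None,fx=3,fy=2))
"
```

```text
time: 14.92
tcp_pos: [0.5494, -0.1096, 0.1279]
tool_rot: [-3.141, 0.002, 3.015]
wrist_force: [0.5, 0.2, -0.6]
grip_width: 0.01
[ 0.5494 -0.1096  0.1279] [-3.1415e+00  2.1000e-03  3.0151e+00] 14.9167 0.010026368780844045 [ 0.5  0.2 -0.6]
```

View pics/w14c.png

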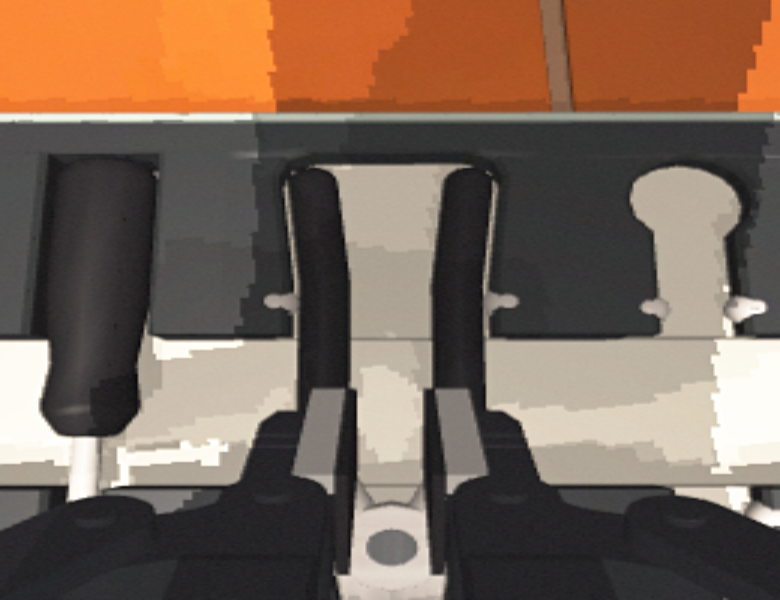

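```bash
python3 -m jog '[[0.12,0.005,-0.0004,-0.015,0],[0.12,0.0105,-0.0007,-0.028,0],[0.12,0.0105,-0.0007,-0.035,0],[0.12,0.0105,-0.0007,-0.038,0],[0.12,0.0105,-0.0007,-0.04,0],[0.12,0.0105,-0.0007,-0.0415,0],[0.12,0.0105,-0.0007,-0.0425,0],[0.12,0.0105,-0.0007,-0.043,0],[0.12,0.0105,-0.0007,-0.043,0],[0.12,0.0105,-0.0007,-0.043,0]]' 30
python3 -c "
from h import *
s=get_state(); print(np.round(s['tcp_pos'],4),np.round(s['tool_rot'],4),s['time'],s['grip_width'],np.round(s['wrist_force'],1))
im=save('wrist','w15');cv2.imwrite('pics/w15c.png',cv2.resize(cv2.cvtColor(im,4)[140:440,190:450],None,fx=3,fy=2))
"
```

```text
time: 15.8
tcp_pos: [0.5592, -0.1102, 0.0853]
tool_rot: [3.141, 0.001, 3.015]
wrist_force: [-4.7, 1.7, 8.6]
grip_width: 0.0105
[ 0.5592 -0.1102  0.0853] [3.1415e+00 7.0000e-04 3.0153e+00] 15.8 0.010487875131995165 [-4.7  1.7  8.6]
```

View pics/w15c.png

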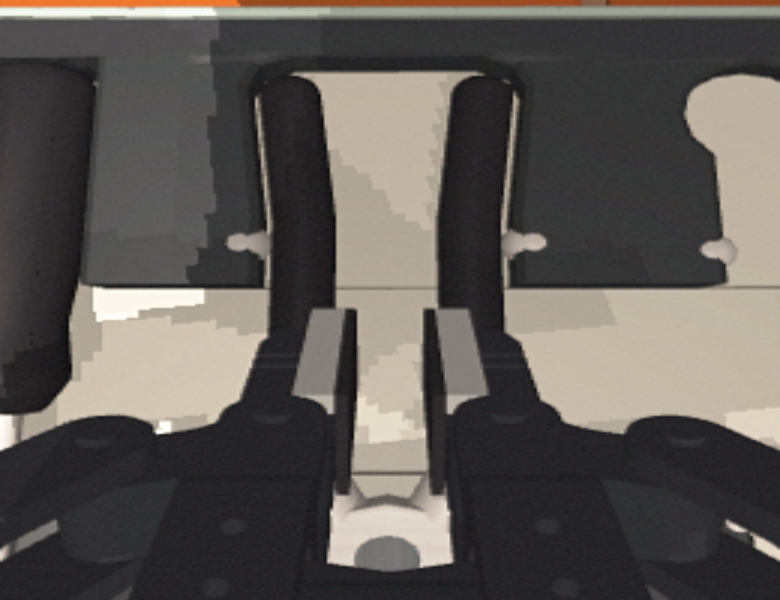

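```bash
python3 -m jog '[[0.12,0,0,-0.001,0],[0.12,0,0,-0.002,0],[0.12,0,0,-0.0025,0],[0.12,0,0,-0.0025,0],[0.12,0,0,-0.0025,0],[0.12,-0.002,0,0.01,0],[0.12,-0.005,0.03,0.045,0.1],[0.3,-0.015,0.065,0.07,0.22],[0.5,-0.025,0.10,0.08,0.34],[0.6,-0.035,0.135,0.09,0.46]]' 30
python3 -c "
from h import *
s=get_state(); print(np.round(s['tcp_pos'],4),np.round(s['tool_rot'],4),s['time'],s['grip_width'],np.round(s['wrist_force'],1))
im=save('wrist','w16');im=save('top','t16');cv2.imwrite('pics/t16c.png',cv2.resize(cv2.cvtColor(im,4)[160:290,300:450],None,fx=4,fy=4))
"
```

```text
time: 16.68
tcp_pos: [0.5244, 0.0257, 0.1764]
tool_rot: [-3.141, 0.003, -2.803]
wrist_force: [1.0, -0.4, 0.4]
grip_width: 0.0458
[0.5244 0.0257 0.1764] [-3.1407e+00  3.0000e-03 -2.8034e+00] 16.6833 0.04583738853096806 [ 1.  -0.4  0.4]
```

View pics/t16c.png

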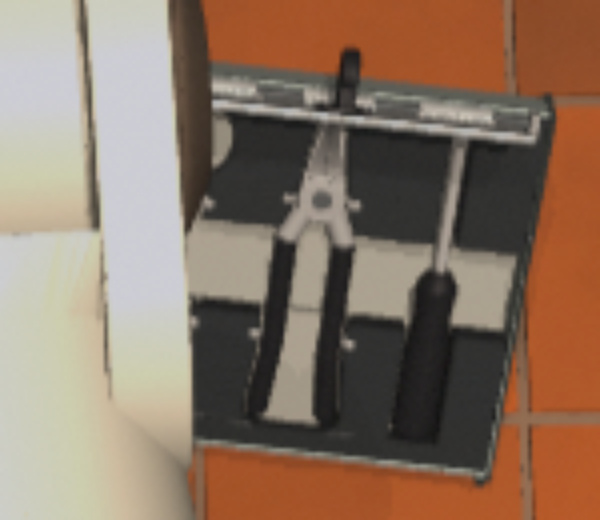

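View pics/w16.png

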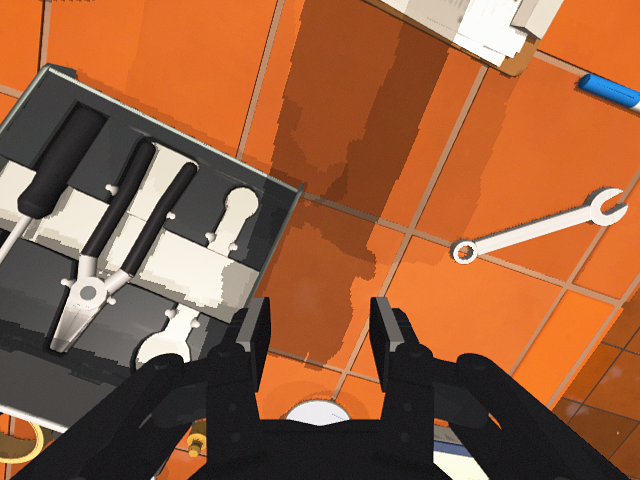

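```bash
python3 -m jog '[[0.6,-0.008,0.03,0,0.124],[0.6,-0.016,0.06,0,0.248],[0.6,-0.024,0.09,0,0.372],[0.6,-0.032,0.12,-0.01,0.496],[0.6,-0.04,0.15,-0.02,0.62],[0.6,-0.05,0.175,-0.03,0.744],[0.55,-0.059,0.186,-0.04,0.868],[0.5,-0.059,0.186,-0.05,0.992],[0.5,-0.059,0.186,-0.06,1.116],[0.5,-0.059,0.186,-0.07,1.24]]' 30
python3 -m jog '[[0.5,0,0,0,0.124],[0.5,0,0,0,0.248],[0.5,0,0,0,0.372],[0.5,0,0,0,0.496],[0.5,0,0,0,0.62],[0.5,0,0,0,0.665],[0.5,0,0,0,0.665],[0.5,0,0,0,0.665],[0.5,0,0,0,0.665],[0.5,0,0,0,0.665]]' 30
python3 fit.py wrist w17; python3 -c "
from h import *
s=get_state(); print(np.round(s['tcp_pos'],4),np.round(s['tool_rot'],4),s['time'])"
```

```text
time: 17.62
tcp_pos: [0.4655, 0.2108, 0.1036]
tool_rot: [-3.141, -0.0, -1.562]
wrist_force: [-0.1, 0.2, 0.6]
grip_width: 0.0428
time: 18.45
tcp_pos: [0.4655, 0.2106, 0.1038]
tool_rot: [-3.142, -0.0, -0.905]
wrist_force: [-0.4, 1.0, 0.0]
grip_width: 0.0426
spanner p 0.77 n 4448 mu [0.4657 0.2111] ang 2.2452 range [-0.0757  0.08   -0.0161  0.0169] mid [0.4644 0.2127]
   -0.080: -0.0106 0.0107 mean 0.0003
   -0.060: -0.0100 0.0101 mean -0.0003
   -0.040: -0.0072 0.0069 mean 0.0001
   -0.020: -0.0070 0.0069 mean -0.0001
   0.000: -0.0068 0.0069 mean 0.0000
   0.020: -0.0065 0.0062 mean -0.0001
   0.040: -0.0159 0.0168 mean 0.0006
   0.060: -0.0161 0.0169 mean -0.0006
pliers none
[0.4654 0.2107 0.1038] [-3.1416 -0.     -0.9034] 18.65
```

View pics/w17.png

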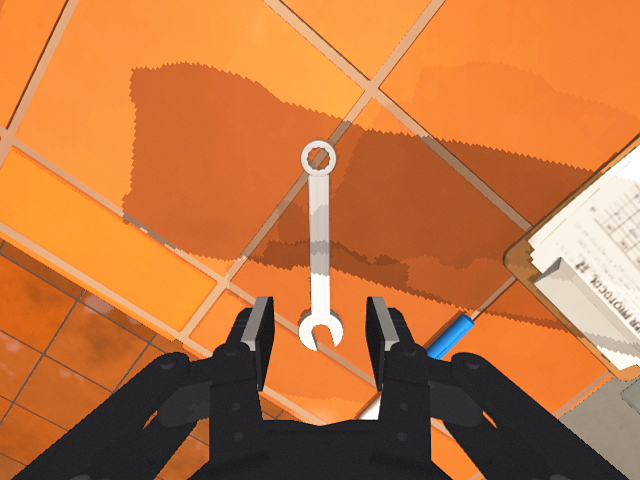

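```bash
python3 -m jog '[[0.4,-0.0004,0.0012,-0.03,0.005],[0.4,-0.0004,0.0012,-0.06,0.005],[0.4,-0.0004,0.0012,-0.08,0.005],[0.4,-0.0004,0.0012,-0.088,0.005],[0.4,-0.0004,0.0012,-0.088,0.005],[0.4,-0.0004,0.0012,-0.088,0.005],[0.2,-0.0004,0.0012,-0.088,0.005],[0.1,-0.0004,0.0012,-0.088,0.005],[0.08,-0.0004,0.0012,-0.088,0.005],[0.08,-0.0004,0.0012,-0.088,0.005]]' 30
python3 -c "
from h import *
s=get_state(); print(np.round(s['tcp_pos'],4),np.round(s['tool_rot'],4),s['time'],s['grip_width'],s['wrist_force'])
im=save('wrist','w18');cv2.imwrite('pics/w18c.png',cv2.resize(cv2.cvtColor(im,4)[110:410,220:420],None,fx=3,fy=2))"
```

```text
time: 19.48
tcp_pos: [0.4656, 0.2122, 0.0167]
tool_rot: [-3.14, -0.0, -0.898]
wrist_force: [-0.6, 0.4, 5.4]
grip_width: 0.0124
[0.4656 0.2122 0.0167] [-3.1401e+00 -4.0000e-04 -8.9800e-01] 19.4833 0.012445843193942253 [-0.63134185  0.43477145  5.35414878]
```

View pics/w18c.png

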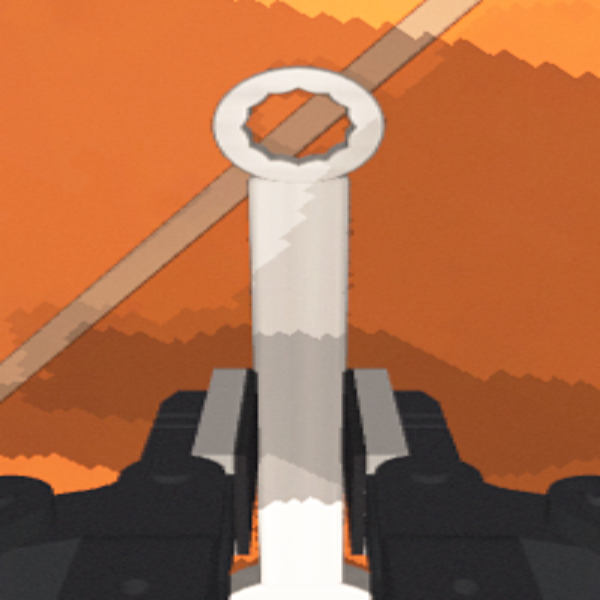

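```bash
python3 -m jog '[[0.08,0,0,0.03,0],[0.08,0,0,0.065,-0.06],[0.08,0,-0.01,0.1,-0.18],[0.08,0.005,-0.025,0.13,-0.3],[0.08,0.01,-0.045,0.155,-0.42],[0.08,0.015,-0.065,0.175,-0.54],[0.08,0.02,-0.09,0.183,-0.66],[0.08,0.025,-0.12,0.183,-0.78],[0.08,0.03,-0.15,0.183,-0.9],[0.08,0.035,-0.18,0.183,-1.02]]' 25
python3 -m jog '[[0.08,0.006,-0.02,0,-0.12],[0.08,0.012,-0.04,0,-0.24],[0.08,0.018,-0.06,0,-0.36],[0.08,0.024,-0.075,0,-0.48],[0.08,0.03,-0.09,0,-0.6],[0.08,0.036,-0.1,0,-0.72],[0.08,0.0407,-0.1069,0,-0.84],[0.08,0.0407,-0.1069,0,-0.96],[0.08,0.0407,-0.1069,0,-1.08],[0.08,0.0407,-0.1069,0,-1.2]]' 25
python3 -c "
from h import *
s=get_state(); print(np.round(s['tcp_pos'],4),np.round(s['tool_rot'],4),s['time'],s['grip_width'],s['wrist_force'])
im=save('wrist','w19')"
```

```text
time: 20.37
tcp_pos: [0.5001, 0.0306, 0.1989]
tool_rot: [-3.141, 0.0, -1.923]
wrist_force: [0.9, -0.9, -1.1]
grip_width: 0.0125
time: 21.2
tcp_pos: [0.5406, -0.0752, 0.1984]
tool_rot: [3.141, -0.001, -3.124]
wrist_force: [0.3, -0.1, -0.8]
grip_width: 0.0127
[ 0.5406 -0.0752  0.1984] [ 3.1415e+00 -8.0000e-04 -3.1243e+00] 21.2 0.012729482416249209 [ 0.28899339 -0.10549125 -0.82967453]
```

View pics/w19.png

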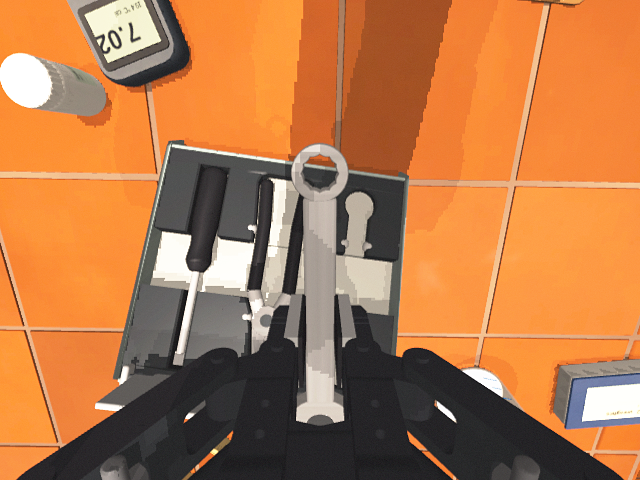

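```bash
python3 -m jog '[[0.08,0.0005,0.0005,-0.02,-0.1],[0.08,0.0005,0.0005,-0.05,-0.147],[0.08,0.0005,0.0005,-0.07,-0.147],[0.08,0.0005,0.0005,-0.08,-0.147],[0.08,0.0005,0.0005,-0.087,-0.147],[0.08,0.0005,0.0005,-0.094,-0.147],[0.08,0.0005,0.0005,-0.101,-0.147],[0.08,0.0005,0.0005,-0.108,-0.147],[0.08,0.0005,0.0005,-0.115,-0.147],[0.08,0.0005,0.0005,-0.119,-0.147]]' 20
python3 -c "
from h import *
s=get_state(); print(np.round(s['tcp_pos'],4),np.round(s['tool_rot'],4),s['time'],s['grip_width'],np.round(s['wrist_force'],1))
save('wrist','w20')"
python3 -m jog '[[0.08,-0.004,0.0005,0.008,0],[0.08,-0.01,0.001,0.02,0],[0.08,-0.016,0.002,0.032,0],[0.08,-0.02,0.0025,0.04,0],[0.08,-0.02,0.0025,0.045,0],[0.08,-0.01,-0.005,0.045,0],[0.08,0,0.005,0.045,0],[0.08,0.008,0.015,0.045,0],[0.08,0.008,0.02,0.045,0],[0.08,0.008,0.02,0.045,0]]' 22
python3 -c "
from h import *
s=get_state(); print(np.round(s['tcp_pos'],4),np.round(s['tool_rot'],4),s['time'],s['grip_width'],np.round(s['wrist_force'],1))
im=save('wrist','w21');cv2.imwrite('pics/w21c.png',cv2.resize(cv2.cvtColor(im,4)[140:440,190:450],None,fx=3,fy=2))"
```

```text
time: 22.08
tcp_pos: [0.5419, -0.0745, 0.0798]
tool_rot: [-3.142, 0.002, 3.019]
wrist_force: [-0.5, 0.2, 2.2]
grip_width: 0.0126
[ 0.5419 -0.0745  0.0798] [-3.1416e+00  1.5000e-03  3.0189e+00] 22.0833 0.01256365190247586 [-0.5  0.2  2.2]
time: 22.97
tcp_pos: [0.5493, -0.0529, 0.1244]
tool_rot: [3.141, -0.001, 3.02]
wrist_force: [-0.2, 0.3, 0.2]
grip_width: 0.0123
[ 0.5493 -0.0529  0.1244] [ 3.1413e+00 -1.1000e-03  3.0200e+00] 22.9667 0.012286408024134991 [-0.2  0.3  0.2]
```

View pics/w20.png

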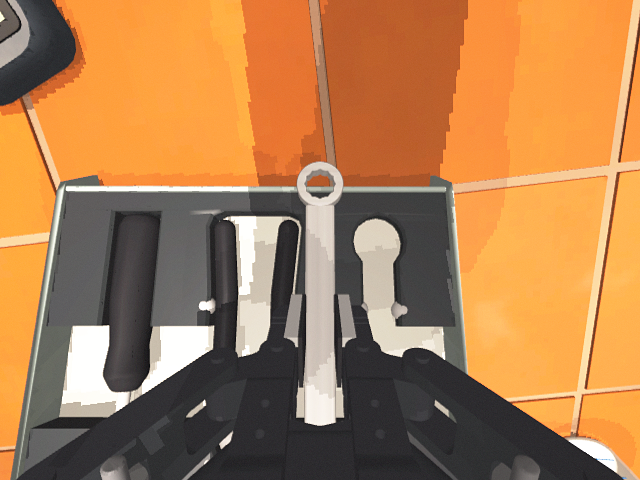

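View pics/w21c.png

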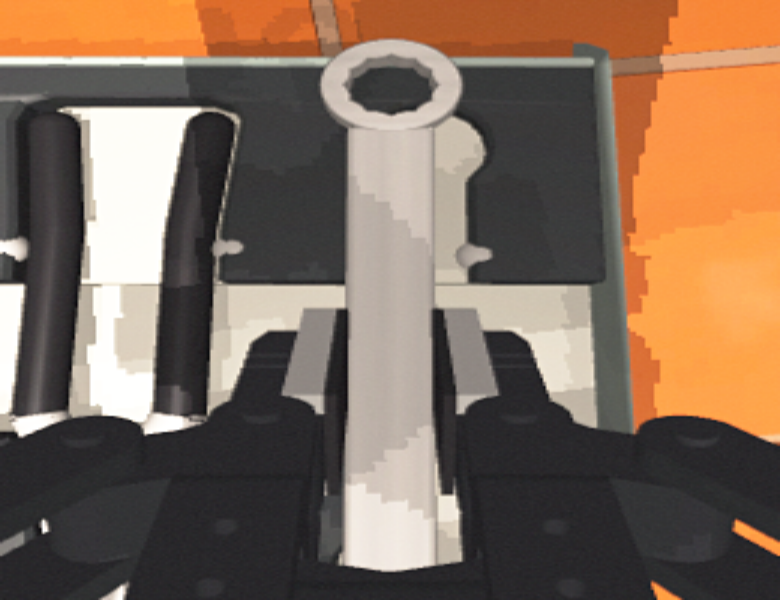

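```bash
python3 - <<'E'
from held import *
zc=.004
def q(th,sl,h=.0127):
    X=np.array([[-.066,0,.008],[-.066,.0115,.008],[-.066,-.0115,.008]])
    uv=proj('wrist',pts(th,sl,X,zc,h),P); return uv[0,1],abs(uv[1,0]-uv[2,0])
print('w18',q(0,0),'obs 172 57.7')
for d in (20,22,24,26,28,30,32):
    print(d,[tuple(np.round(q(np.radians(d),s/1000),1)) for s in (-3,-1.5,0,1.5,3)])
E
```

```text
w18 (np.float64(168.1329670493165), np.float64(57.81279733805093)) obs 172 57.7
20 [(np.float64(162.1), np.float64(49.6)), (np.float64(165.3), np.float64(49.6)), (np.float64(168.5), np.float64(49.6)), (np.float64(171.7), np.float64(49.6)), (np.float64(174.9), np.float64(49.7))]
22 [(np.float64(163.2), np.float64(48.9)), (np.float64(166.3), np.float64(48.9)), (np.float64(169.5), np.float64(48.9)), (np.float64(172.6), np.float64(48.9)), (np.float64(175.8), np.float64(49.0))]
24 [(np.float64(164.5), np.float64(48.1)), (np.float64(167.5), np.float64(48.2)), (np.float64(170.6), np.float64(48.2)), (np.float64(173.7), np.float64(48.3)), (np.float64(176.8), np.float64(48.3))]
26 [(np.float64(165.9), np.float64(47.4)), (np.float64(168.9), np.float64(47.5)), (np.float64(171.9), np.float64(47.6)), (np.float64(174.9), np.float64(47.6)), (np.float64(177.9), np.float64(47.7))]
28 [(np.float64(167.5), np.float64(46.8)), (np.float64(170.4), np.float64(46.8)), (np.float64(173.3), np.float64(46.9)), (np.float64(176.2), np.float64(47.0)), (np.float64(179.1), np.float64(47.0))]
30 [(np.float64(169.1), np.float64(46.1)), (np.float64(171.9), np.float64(46.2)), (np.float64(174.8), np.float64(46.3)), (np.float64(177.6), np.float64(46.4)), (np.float64(180.5), np.float64(46.4))]
32 [(np.float64(170.9), np.float64(45.5)), (np.float64(173.6), np.float64(45.6)), (np.float64(176.4), np.float64(45.7)), (np.float64(179.2), np.float64(45.8)), (np.float64(181.9), np.float64(45.9))]
```

```bash
python3 -m jog '[[0.08,0.006,0.003,0,-0.005],[0.08,0.010,0.0062,-0.005,-0.005],[0.08,0.012,0.0062,-0.014,-0.005],[0.08,0.0145,0.0062,-0.022,-0.005],[0.08,0.0165,0.0062,-0.028,-0.005],[0.08,0.0184,0.0062,-0.032,-0.005],[0.08,0.0184,0.0062,-0.032,-0.005],[0.08,0.0184,0.0062,-0.032,-0.005],[0.08,0.0184,0.0062,-0.032,-0.005],[0.08,0.0184,0.0062,-0.032,-0.005]]' 22
cat > chk.py <<'E'
import sys
from h import *
n=sys.argv[1]
s=get_state(); print(np.round(s['tcp_pos'],4),np.round(s['tool_rot'],4),s['time'],s['grip_width'],np.round(s['wrist_force'],1))
P=cam_pose('wrist',s); im=save('wrist',n);cv2.imwrite('pics/'+n+'c.png',cv2.resize(cv2.cvtColor(im,4)[140:440,190:450],None,fx=3,fy=2))
p=np.load('tray.npy')
X=np.array([[-80,64,-8.5],[-81.5,64,0],[-66,64,-8.5],[-66,64+14.5,0],[-66,64-14.5,0],[-23,40,-18]])/1000
uv=proj('wrist',ins2world(p,X),P); print(np.round(uv,1).tolist()); print('crop',np.round((uv-[190,140])*[3,2]).tolist())
E
python3 chk.py w22
```

```text
time: 23.85
tcp_pos: [0.5677, -0.0483, 0.0932]
tool_rot: [-3.142, 0.0, 3.013]
wrist_force: [0.2, 0.3, -1.4]
grip_width: 0.0127
[ 0.5677 -0.0483  0.0932] [-3.1416e+00  5.0000e-04  3.0132e+00] 23.85 0.012741167380372679 [ 0.2  0.3 -1.4]
[[322.9, 174.9], [323.0, 166.2], [323.0, 198.5], [350.2, 193.2], [296.0, 193.3], [280.3, 277.2]]
crop [[399.0, 70.0], [399.0, 52.0], [399.0, 117.0], [481.0, 106.0], [318.0, 107.0], [271.0, 274.0]]
```

View pics/w22c.png

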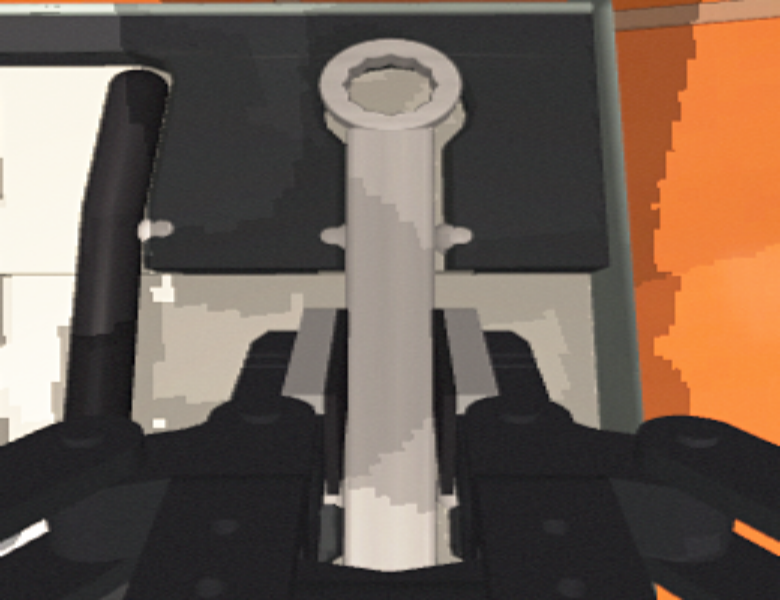

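```bash
python3 - <<'E'
from h import *
p=np.load('tray.npy'); P=cam_pose('wrist',dict(tcp_pos=[.5677,-.0483,.0932],tool_rot=[-3.1416,.0005,3.0132]))
for z in (14.2,16,17.7):
  for x in (-2,0,2):
    print(z,x,np.round(proj('wrist',ins2world(p,np.array([[-66+x,64,z],[-66+x,64+11.5,z],[-66+x,64-11.5,z]])/1000),P),1).tolist())
E
```

```text
14.2 -2 [[323.3, 179.6], [346.5, 179.6], [300.0, 179.7]]
14.2 0 [[323.3, 183.4], [346.5, 183.4], [300.0, 183.5]]
14.2 2 [[323.3, 187.3], [346.6, 187.2], [300.0, 187.3]]
16 -2 [[323.3, 178.2], [346.8, 178.2], [299.8, 178.3]]
16 0 [[323.3, 182.1], [346.8, 182.0], [299.8, 182.1]]
16 2 [[323.3, 186.0], [346.9, 185.9], [299.7, 186.0]]
17.7 -2 [[323.3, 176.9], [347.0, 176.8], [299.6, 176.9]]
17.7 0 [[323.3, 180.8], [347.1, 180.7], [299.6, 180.8]]
17.7 2 [[323.4, 184.7], [347.2, 184.6], [299.5, 184.7]]
```

```bash
python3 -m jog '[[0.08,0.0005,0.0011,-0.002,0.001],[0.08,0.0015,0.0012,-0.004,0.002],[0.08,0.003,0.0011,-0.0065,0.002],[0.08,0.004,0.0011,-0.0089,0.002],[0.08,0.004,0.0011,-0.0089,0.002],[0.08,0.005,0.001,-0.0105,0.002],[0.08,0.006,0.0008,-0.0125,0.002],[0.08,0.0068,0.0008,-0.014,0.002],[0.08,0.0075,0.0008,-0.0155,0.002],[0.08,0.0075,0.0008,-0.0155,0.002]]' 30
python3 chk.py w23
```

```text
time: 24.73
tcp_pos: [0.5744, -0.0478, 0.0801]
tool_rot: [-3.141, 0.0, 3.015]
wrist_force: [-16.4, -1.7, 25.0]
grip_width: 0.0129
[ 0.5744 -0.0478  0.0801] [-3.1408e+00  2.0000e-04  3.0149e+00] 24.7333 0.012944403509357163 [-16.4  -1.7  25. ]
[[320.8, 165.6], [320.8, 155.6], [320.8, 190.9], [350.2, 184.9], [291.4, 184.9], [274.5, 275.9]]
crop [[392.0, 51.0], [392.0, 31.0], [392.0, 102.0], [481.0, 90.0], [304.0, 90.0], [254.0, 272.0]]
```

View pics/w23c.png

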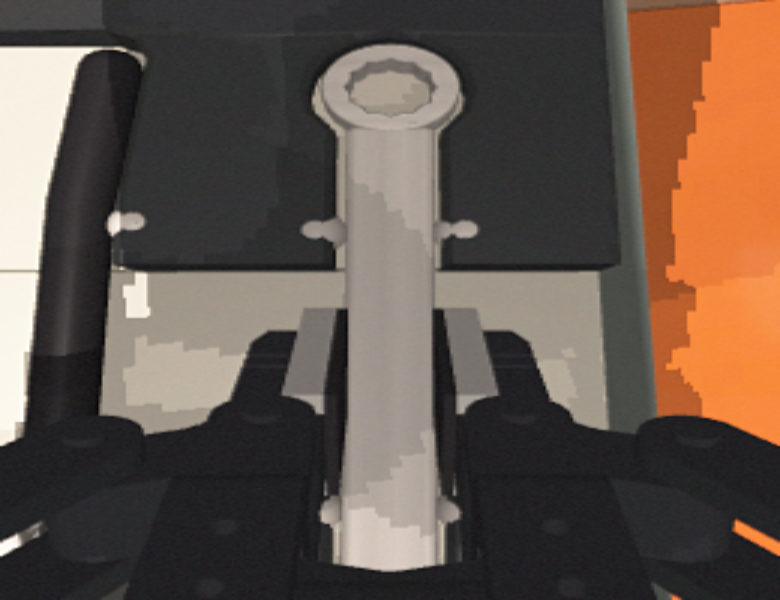

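```bash
python3 -m jog '[[0.2,0,0,0.0015,0],[0.3,0,0,0.0015,0],[0.3,0,0,0.0015,0],[0.3,-0.002,0,0.005,0],[0.3,-0.006,0.0008,0.012,0],[0.3,-0.012,0.0015,0.025,0],[0.15,-0.018,0.002,0.04,0],[0,-0.02,0.002,0.05,0],[0,-0.02,0.002,0.05,0],[0,-0.02,0.002,0.05,0]]' 30
python3 chk.py w24
```

```text
time: 25.62
tcp_pos: [0.5556, -0.0455, 0.1284]
tool_rot: [3.141, 0.002, 3.015]
wrist_force: [0.2, -0.5, -0.3]
grip_width: -0.0002
[ 0.5556 -0.0455  0.1284] [3.1415e+00 2.1000e-03 3.0153e+00] 25.6167 -0.00016719871832367227 [ 0.2 -0.5 -0.3]
[[320.6, 186.5], [320.6, 179.7], [320.6, 206.4], [343.2, 202.4], [298.1, 202.4], [284.7, 272.3]]
crop [[392.0, 93.0], [392.0, 79.0], [392.0, 133.0], [459.0, 125.0], [324.0, 125.0], [284.0, 265.0]]
```

View pics/w24.png

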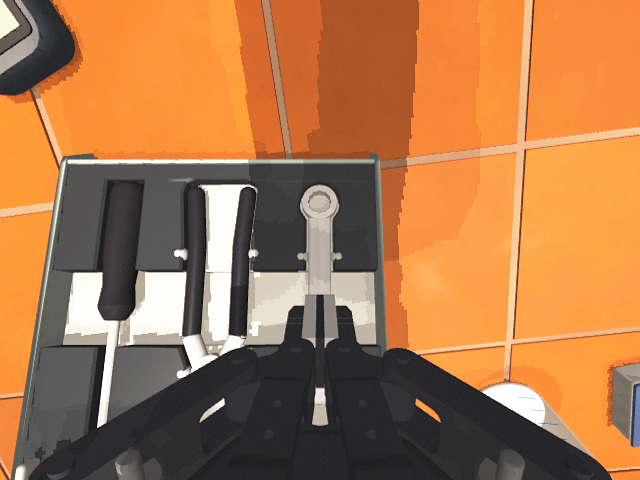

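```bash
python3 -m jog '[[0,0.006,-0.0006,-0.015,0],[0,0.0124,-0.0013,-0.028,0],[0,0.0124,-0.0013,-0.035,0],[0,0.0124,-0.0013,-0.038,0],[0,0.0124,-0.0013,-0.04,0],[0,0.0124,-0.0013,-0.0415,0],[0,0.0124,-0.0013,-0.0425,0],[0,0.0124,-0.0013,-0.043,0],[0,0.0124,-0.0013,-0.043,0],[0,0.0124,-0.0013,-0.043,0]]' 30
python3 chk.py w25
```

```text
time: 26.5
tcp_pos: [0.5669, -0.0467, 0.0865]
tool_rot: [-3.142, 0.0, 3.015]
wrist_force: [-10.0, 1.3, 18.0]
grip_width: -0.0002
[ 0.5669 -0.0467  0.0865] [-3.1416e+00  3.0000e-04  3.0153e+00] 26.5 -0.00020404848286079407 [-10.    1.3  18. ]
[[320.5, 178.3], [320.5, 169.4], [320.5, 202.7], [348.5, 197.5], [292.5, 197.5], [276.3, 283.8]]
crop [[391.0, 77.0], [391.0, 59.0], [391.0, 125.0], [476.0, 115.0], [307.0, 115.0], [259.0, 288.0]]
```

View pics/w25c.png

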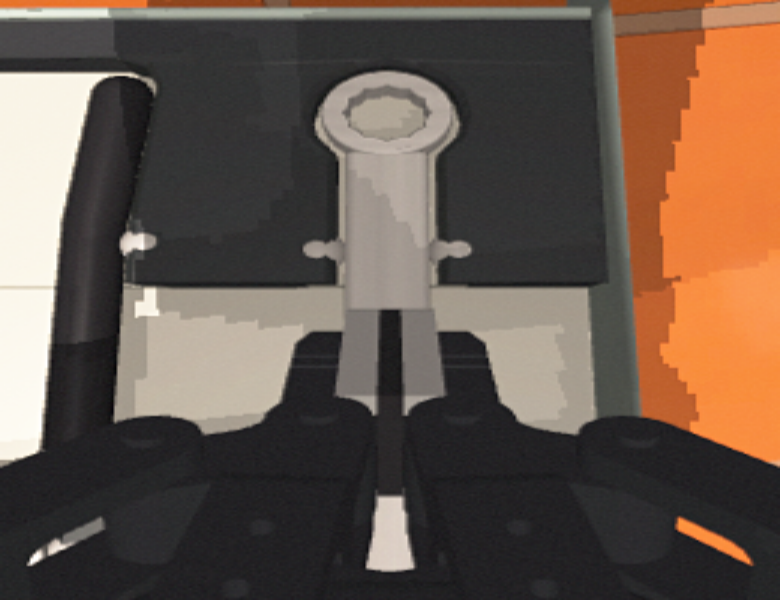

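```bash
python3 -m jog '[[0,0,0,-0.001,0],[0,0,0,-0.0015,0],[0,0,0,-0.0015,0],[0,-0.002,0,0.01,0],[0.1,-0.002,0,0.05,0],[0.3,0,-0.005,0.09,0],[0.3,0.015,-0.02,0.125,0],[0.3,0.04,-0.04,0.145,0],[0.3,0.07,-0.06,0.15,0],[0.3,0.0862,-0.0763,0.15,0]]' 30
python3 -c "
from h import *
s=get_state(); print(np.round(s['tcp_pos'],4),np.round(s['tool_rot'],4),s['time'])
save('wrist','w26');im=save('scene','s26');cv2.imwrite('pics/s26c.png',cv2.resize(cv2.cvtColor(im,4)[180:350,290:480],None,fx=4,fy=3.5))
for t in ('spanner','pliers'):
  print(t,[(np.round(d['point'],4).tolist(),round(d['p'],2)) for d in spot_in(t,'scene')[:2]])"
```

```text
time: 27.38
tcp_pos: [0.6561, -0.1243, 0.2366]
tool_rot: [-3.141, 0.004, 3.015]
wrist_force: [1.8, 0.2, 0.3]
grip_width: 0.0256
[ 0.6561 -0.1243  0.2366] [-3.1413  0.0042  3.0154] 27.3833
spanner [([0.4192, -0.2837, 0.0513], 0.49)]
pliers [([0.7338, 0.0964, 0.0738], 0.22)]
```

View pics/w26.png

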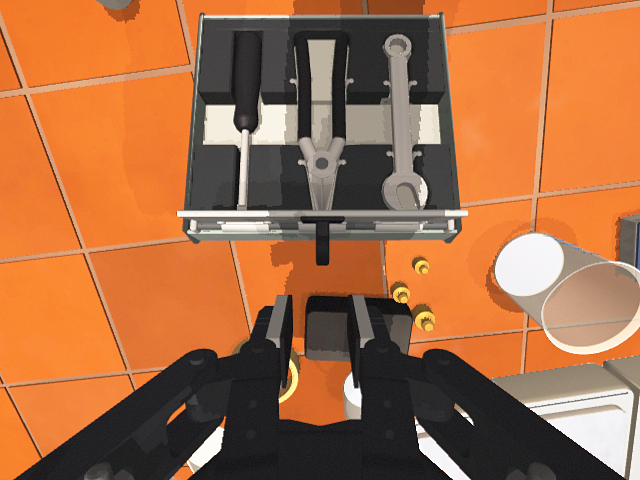

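View pics/s26c.png

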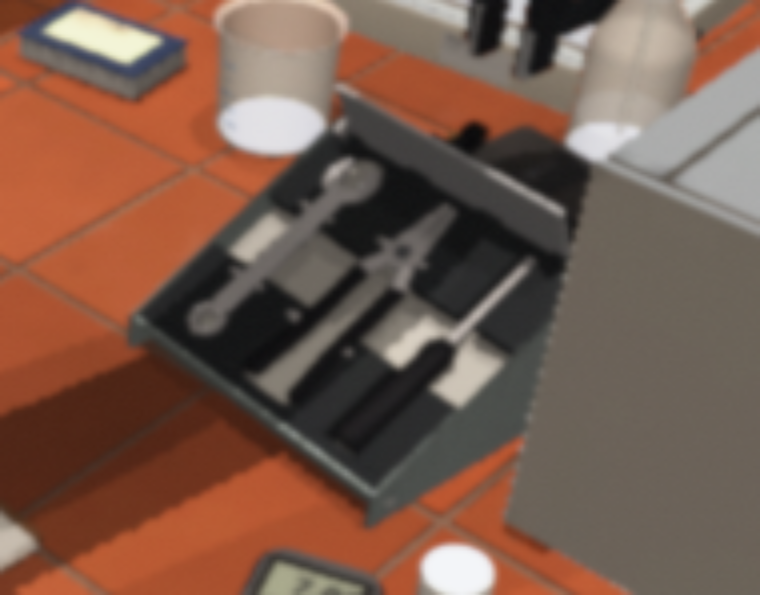

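```bash
python3 - <<'E'
from h import *
p=np.load('tray.npy'); P=cam_pose('wrist',dict(tcp_pos=[.6561,-.1243,.2366],tool_rot=[-3.1413,.0042,3.0154]))
for z in (-.5,4.5):
    uv=proj('wrist',ins2world(p,np.array([[-66,64,z],[-77.5,64,z],[-66,75.5,z],[-66,52.5,z],[62,64,z],[62,81,z],[62,47,z],[38,0,z],[0,14,z],[-79,0,z-5]])/1000),P); print(z,np.round(uv,1).tolist())
X=np.array([[-23,40,-18],[23,40,0],[-92,-100,0],[-92,100,0]])/1000; print(np.round(proj('wrist',ins2world(p,X),P),1).tolist())
im=cv2.imread('pics/w26.png'); cv2.imwrite('pics/w26c.png',cv2.resize(im[10:260,270:470],None,fx=3,fy=2.4,interpolation=cv2.INTER_CUBIC))
E
```

```text
-0.5 [[398.5, 47.1], [397.9, 35.3], [412.2, 47.1], [384.8, 47.1], [405.9, 192.0], [428.1, 192.0], [383.8, 192.0], [322.5, 162.7], [339.9, 118.5], [322.3, 38.4]]
4.5 [[399.9, 42.5], [399.3, 30.5], [413.8, 42.5], [386.0, 42.5], [407.6, 189.7], [430.1, 189.7], [385.0, 189.7], [322.5, 159.9], [340.2, 115.0], [322.4, 33.7]]
[[368.5, 105.5], [373.2, 144.7], [205.3, 20.2], [439.5, 20.2]]
```

View pics/w26c.png

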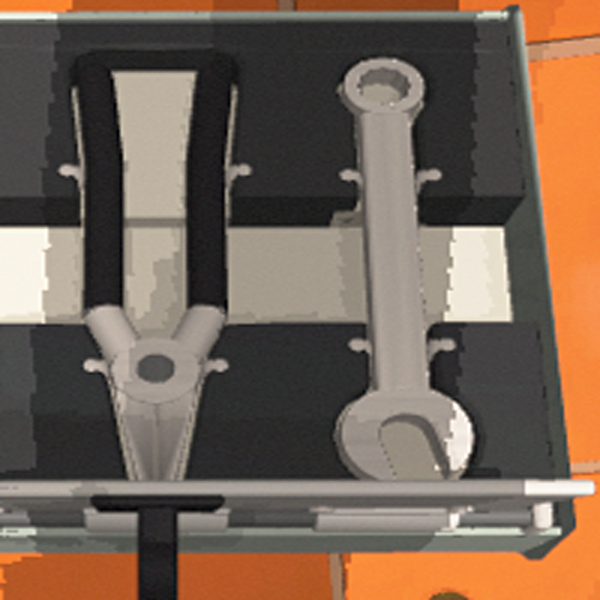

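```bash
python3 -m jog '[[0.3,0,0.0005,-0.02,0],[0.3,0,0.0005,-0.045,0],[0.3,0,0.0005,-0.06,0],[0.3,0,0.0005,-0.0655,0],[0.3,0,0.0005,-0.0655,0],[0.3,0,0.0005,-0.0655,0],[0.15,0,0.0005,-0.0655,0],[0,0,0.0005,-0.0655,0],[0,0,0.0005,-0.0655,0],[0,0,0.0005,-0.0655,0]]' 25
python3 -c "
from h import *
s=get_state(); print(np.round(s['tcp_pos'],4),np.round(s['tool_rot'],4),s['time'],s['grip_width'],np.round(s['wrist_force'],1))
save('wrist','w27')"
```

```text
time: 28.42
tcp_pos: [0.6542, -0.1226, 0.1706]
tool_rot: [-3.142, 0.003, 3.015]
wrist_force: [-0.9, -0.0, 6.4]
grip_width: 0.0071
[ 0.6542 -0.1226  0.1706] [-3.1416e+00  2.6000e-03  3.0153e+00] 28.4167 0.007124117809882736 [-0.9 -0.   6.4]
```

View pics/w27.png

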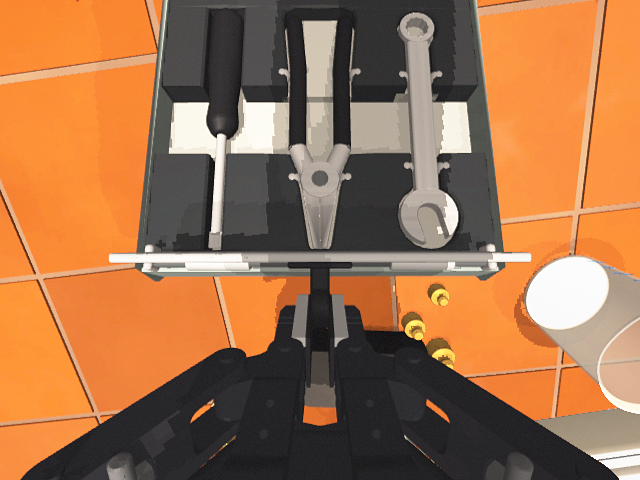

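```bash
python3 -m jog '[[0,-0.003,0.0003,0.0005,0],[0,-0.007,0.0008,0.001,0],[0,-0.011,0.0013,0.0015,0],[0,-0.015,0.0018,0.0013,0],[0,-0.019,0.0023,0.0008,0],[0,-0.025,0.003,-0.001,0],[0,-0.0307,0.0038,-0.0033,0],[0,-0.036,0.0045,-0.0068,0],[0,-0.0406,0.0051,-0.0106,0],[0,-0.0406,0.0051,-0.0106,0]]' 22
python3 -m jog '[[0,-0.0027,0.0003,-0.003,0],[0,-0.005,0.0006,-0.0065,0],[0,-0.0073,0.0009,-0.01,0],[0,-0.009,0.0011,-0.0138,0],[0,-0.0103,0.0013,-0.0177,0],[0,-0.0113,0.0014,-0.0217,0],[0,-0.0117,0.0015,-0.0258,0],[0,-0.0119,0.0015,-0.03,0],[0,-0.0118,0.0015,-0.0345,0],[0,-0.0118,0.0015,-0.037,0]]' 22
python3 -c "
from h import *
s=get_state(); print(np.round(s['tcp_pos'],4),np.round(s['tool_rot'],4),s['time'],s['grip_width'],np.round(s['wrist_force'],1))
save('wrist','w28')"
```

```text
time: 29.3
tcp_pos: [0.6138, -0.1175, 0.1605]
tool_rot: [-3.142, 0.005, 3.015]
wrist_force: [-0.5, -0.1, 8.7]
grip_width: 0.0071
time: 30.13
tcp_pos: [0.6011, -0.1159, 0.123]
tool_rot: [-3.142, 0.001, 3.015]
wrist_force: [-7.6, 1.3, 13.2]
grip_width: 0.0073
[ 0.6011 -0.1159  0.123 ] [-3.1415e+00  1.2000e-03  3.0153e+00] 30.1333 0.007342195537524826 [-7.6  1.3 13.2]
```

View pics/w28.png

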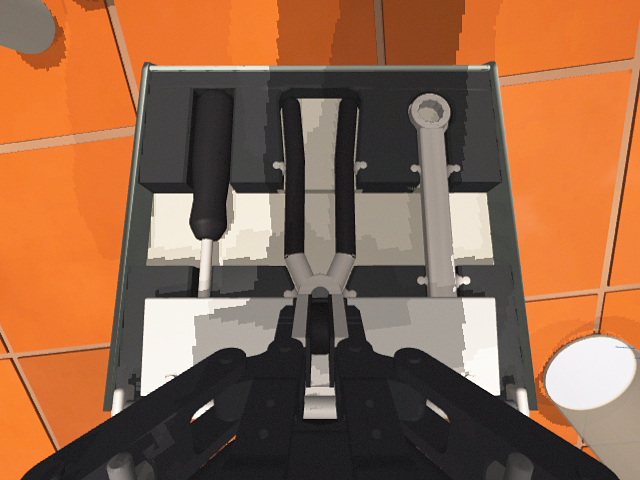

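```bash
python3 - <<'E'
from h import *
p=np.load('tray.npy'); P=cam_pose('wrist')
def flap(X,q):
    x,z=X[...,0]-.09,X[...,2]-.007
    return np.stack([.09+x*np.cos(q)+z*np.sin(q),X[...,1],.007-x*np.sin(q)+z*np.cos(q)],-1)
for q in (0,.05,.1,.2): print(q,np.round(proj('wrist',ins2world(p,flap(np.array([[.04,-.085,.0055],[.04,.085,.0055]]),q)),P),1).tolist())
E
python3 -m jog '[[0.1,0,0,0,0],[0.3,0,0,0,0],[0.3,0,0,0,0],[0.3,0,0,0.01,0],[0.3,0,0,0.04,0],[0.2,-0.03,0,0.08,0],[0,-0.06,0.002,0.12,0],[0,-0.07,0.003,0.15,0],[0,-0.07,0.003,0.15,0],[0,-0.07,0.003,0.15,0]]' 22
python3 -c "
from h import *
s=get_state(); print(np.round(s['tcp_pos'],4),np.round(s['tool_rot'],4),s['time'],s['grip_width'],np.round(s['wrist_force'],1))
im=save('wrist','w29');cv2.imwrite('pics/w29c.png',cv2.resize(cv2.cvtColor(im,4)[145:355,205:435],None,fx=3.4,fy=2.8,interpolation=cv2.INTER_CUBIC))"
```

```text
0 [[151.2, 297.6], [491.1, 297.7]]
0.05 [[148.8, 297.3], [493.6, 297.5]]
0.1 [[146.3, 297.3], [496.2, 297.5]]
0.2 [[140.9, 298.2], [501.6, 298.3]]
time: 31.02
tcp_pos: [0.5316, -0.1131, 0.2756]
tool_rot: [-3.141, 0.007, 3.015]
wrist_force: [0.1, 0.2, 0.7]
grip_width: 0.0003
[ 0.5316 -0.1131  0.2756] [-3.141   0.0067  3.015 ] 31.0167 0.0002936997244152723 [0.1 0.2 0.7]
```

View pics/w29.png

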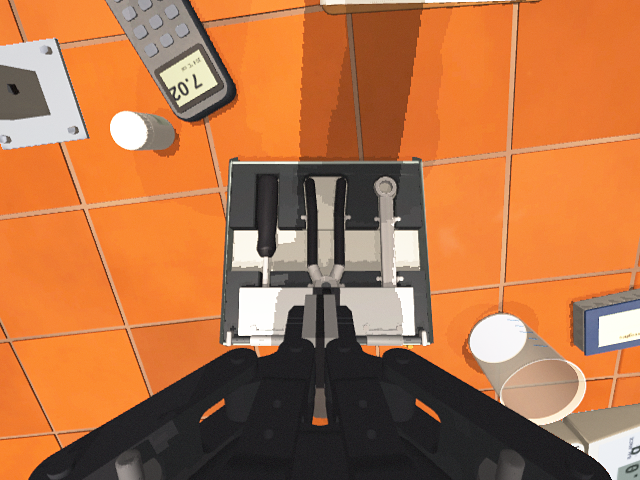

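View pics/w29c.png

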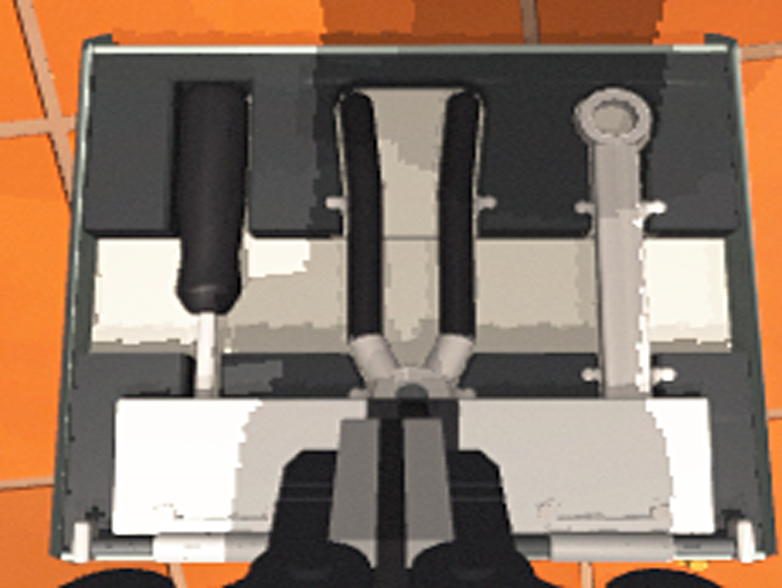

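```bash
python3 - <<'E'
from h import *
p=np.load('tray.npy'); P=cam_pose('wrist',dict(tcp_pos=[.5316,-.1131,.2756],tool_rot=[-3.141,.0067,3.015]))
def flap(X,q):
    x,z=X[...,0]-.09,X[...,2]-.007
    return np.stack([.09+x*np.cos(q)+z*np.sin(q),X[...,1],.007-x*np.sin(q)+z*np.cos(q)],-1)
for q in (0,.05,.1,.2): print(q,np.round((proj('wrist',ins2world(p,flap(np.array([[.04,-.085,.0055],[.04,.085,.0055],[.086,-.085,.0055],[.086,.085,.0055]]),q)),P)-[205,145])*[3.4,2.8],1).tolist())
print(np.round((proj('wrist',ins2world(p,np.array([[-23,0,-18],[23,-40,0],[-92,-100,0],[-92,100,0]])/1000),P)-[205,145])*[3.4,2.8],1).tolist())
E
```

```text
0 [[121.1, 397.3], [706.1, 397.5], [113.8, 531.9], [714.6, 532.2]]
0.05 [[119.1, 396.8], [708.4, 397.0], [113.6, 531.8], [714.8, 532.0]]
0.1 [[117.1, 396.6], [710.8, 396.8], [113.4, 531.6], [715.0, 531.9]]
0.2 [[112.9, 397.4], [715.6, 397.6], [113.1, 531.4], [715.3, 531.7]]
[[411.4, 238.8], [278.8, 351.1], [96.4, 53.5], [727.2, 53.5]]
```

```bash
python3 -m jog '[[0,0.03,-0.001,-0.02,0],[0,0.06,-0.003,-0.05,0],[0,0.07,-0.003,-0.085,0],[0,0.07,-0.003,-0.11,0],[0,0.07,-0.003,-0.12,0],[0,0.07,-0.003,-0.124,0],[0,0.07,-0.003,-0.127,0],[0,0.07,-0.003,-0.13,0],[0,0.07,-0.003,-0.132,0],[0,0.07,-0.003,-0.132,0]]' 22
python3 -c "
from h import *
s=get_state(); print(np.round(s['tcp_pos'],4),np.round(s['tool_rot'],4),s['time'],s['grip_width'],np.round(s['wrist_force'],1))
im=save('wrist','w30')"
```

```text
time: 31.9
tcp_pos: [0.6005, -0.1155, 0.1444]
tool_rot: [3.141, 0.003, 3.016]
wrist_force: [-17.8, 4.3, 34.7]
grip_width: -0.0001
[ 0.6005 -0.1155  0.1444] [3.1413e+00 2.5000e-03 3.0155e+00] 31.9 -9.652724379005236e-05 [-17.8   4.3  34.7]
```

View pics/w30.png

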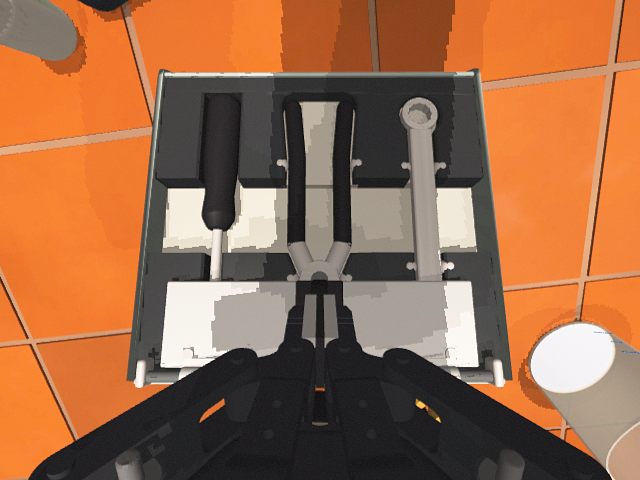

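```bash
python3 -m jog '[[0,0,0,0.01,0],[0,0,0,0.04,0],[0,-0.02,0,0.08,0],[0,-0.05,0,0.12,0],[0,-0.08,0,0.14,0],[0,-0.1,0,0.145,0],[0,-0.1,0,0.145,0],[0,-0.1,0,0.145,0],[0,-0.1,0,0.145,0],[0,-0.1,0,0.145,0]]' 22
python3 - <<'E'
from h import *
s=get_state(); print(np.round(s['tcp_pos'],4),np.round(s['tool_rot'],4),s['time'],np.round(s['wrist_force'],1))
P=cam_pose('wrist',s); im=save('wrist','w31');cv2.imwrite('pics/w31c.png',cv2.resize(cv2.cvtColor(im,4)[175:385,205:435],None,fx=3.4,fy=2.8,interpolation=cv2.INTER_CUBIC))
save('top','t31')
p=np.load('tray.npy')
def flap(X,q):
    x,z=X[...,0]-.09,X[...,2]-.007
    return np.stack([.09+x*np.cos(q)+z*np.sin(q),X[...,1],.007-x*np.sin(q)+z*np.cos(q)],-1)
pr=lambda X:np.round((proj('wrist',ins2world(p,X),P)-[205,175])*[3.4,2.8],1).tolist()
for q in (0,.05,.1,.2): print(q,pr(flap(np.array([[.04,-.085,.0055],[.04,.085,.0055],[.086,-.085,.0055],[.086,.085,.0055],[.052,0,.0345]]),q)))
print(pr(np.array([[-23,0,-18],[23,-40,0],[-92,-100,0],[-92,100,0],[-66,64,-.5],[-66,64,4.5]])/1000))
E
```

```text
time: 32.78
tcp_pos: [0.5017, -0.1159, 0.2829]
tool_rot: [3.141, -0.002, 3.015]
wrist_force: [0.5, 0.7, -0.5]
grip_width: -0.0001
[ 0.5017 -0.1159  0.2829] [ 3.1414e+00 -1.9000e-03  3.0155e+00] 32.7833 [ 0.5  0.7 -0.5]
0 [[154.1, 381.3], [712.7, 381.4], [147.7, 511.5], [721.3, 511.7], [437.5, 417.0]]
0.05 [[152.5, 381.2], [714.9, 381.4], [147.6, 511.4], [721.4, 511.6], [437.8, 421.5]]
0.1 [[150.8, 381.4], [717.2, 381.6], [147.5, 511.3], [721.6, 511.5], [438.1, 426.4]]
0.2 [[147.4, 383.0], [721.9, 383.2], [147.2, 511.2], [722.0, 511.4], [438.7, 437.0]]
[[429.5, 223.9], [304.1, 335.7], [128.6, 47.4], [731.3, 47.6], [625.7, 110.0], [628.7, 106.4]]
```

View pics/w31c.png

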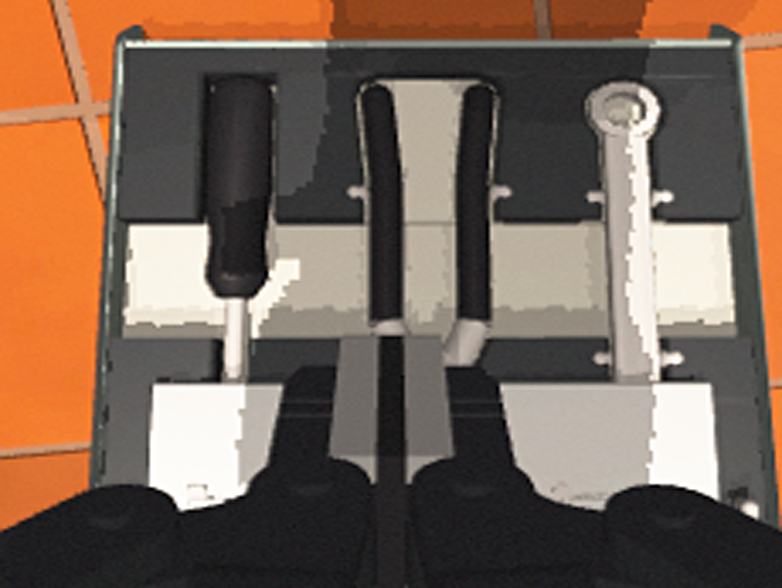

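View pics/t31.png

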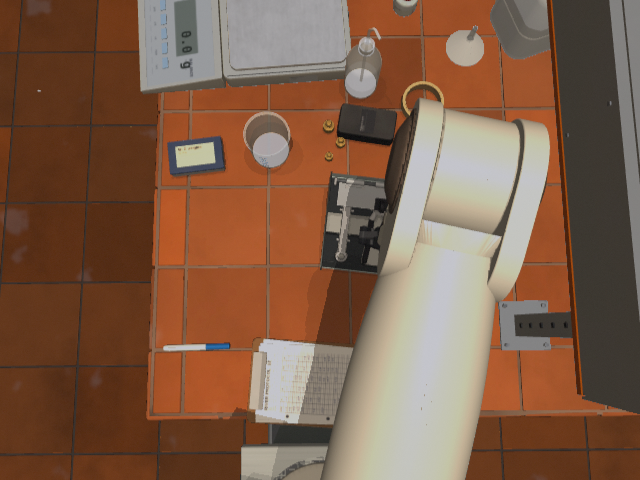

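```bash
python3 -m jog '[[0,0.035,-0.001,0,0],[0,0.07,-0.002,0,0],[0,0.105,-0.003,-0.02,0],[0,0.14,-0.004,-0.04,0],[0,0.165,-0.004,-0.06,0],[0,0.165,-0.004,-0.07,0],[0,0.165,-0.004,-0.07,0],[0,0.165,-0.004,-0.07,0],[0,0.165,-0.004,-0.07,0],[0,0.165,-0.004,-0.07,0]]' 22
python3 - <<'E'
from h import *
s=get_state(); print(np.round(s['tcp_pos'],4),np.round(s['tool_rot'],4),s['time'],np.round(s['wrist_force'],1))
P=cam_pose('wrist',s); im=save('wrist','w32');cv2.imwrite('pics/w32c.png',cv2.resize(cv2.cvtColor(im,4)[0:290,170:480],None,fx=2.5,fy=2,interpolation=cv2.INTER_CUBIC))
p=np.load('tray.npy')
def flap(X,q):
    x,z=X[...,0]-.09,X[...,2]-.007
    return np.stack([.09+x*np.cos(q)+z*np.sin(q),X[...,1],.007-x*np.sin(q)+z*np.cos(q)],-1)
pr=lambda X:np.round((proj('wrist',ins2world(p,X),P)-[170,0])*[2.5,2],1).tolist()
for q in (0,.05,.1,.15): print(q,pr(flap(np.array([[.04,-.085,.0055],[.04,.085,.0055],[.086,-.085,.0055],[.086,.085,.0055],[.052,0,.0345],[.041,0,.0235],[.063,0,.0235]]),q)))
print(pr(np.array([[-23,0,-18],[23,-40,0],[23,30,0],[-92,-100,0],[-92,100,0],[-66,64,-.5],[-66,64,4.5]])/1000))
E
```

```text
time: 33.72
tcp_pos: [0.6662, -0.1201, 0.2162]
tool_rot: [-3.141, 0.003, 3.015]
wrist_force: [-0.2, -0.1, -0.0]
grip_width: 0.0002
[ 0.6662 -0.1201  0.2162] [-3.1414e+00  2.5000e-03  3.0151e+00] 33.7167 [-0.2 -0.1 -0. ]
0 [[58.0, 301.8], [666.7, 301.8], [45.5, 428.8], [678.2, 428.9], [360.5, 294.4], [361.3, 279.0], [361.0, 343.0]]
0.05 [[54.7, 298.4], [669.7, 298.5], [45.2, 428.4], [678.4, 428.5], [360.3, 295.9], [361.1, 277.8], [360.9, 343.8]]
0.1 [[51.4, 295.3], [672.8, 295.4], [45.0, 428.1], [678.7, 428.1], [360.2, 297.8], [361.0, 277.0], [360.8, 344.9]]
0.15 [[47.9, 292.5], [676.0, 292.5], [44.7, 427.8], [678.9, 427.8], [360.0, 300.1], [360.8, 276.6], [360.7, 346.3]]
[[363.9, 183.1], [224.6, 265.3], [466.4, 265.3], [47.3, -1.6], [680.3, -1.7], [569.7, 55.7], [573.4, 45.0]]
```

View pics/w32c.png

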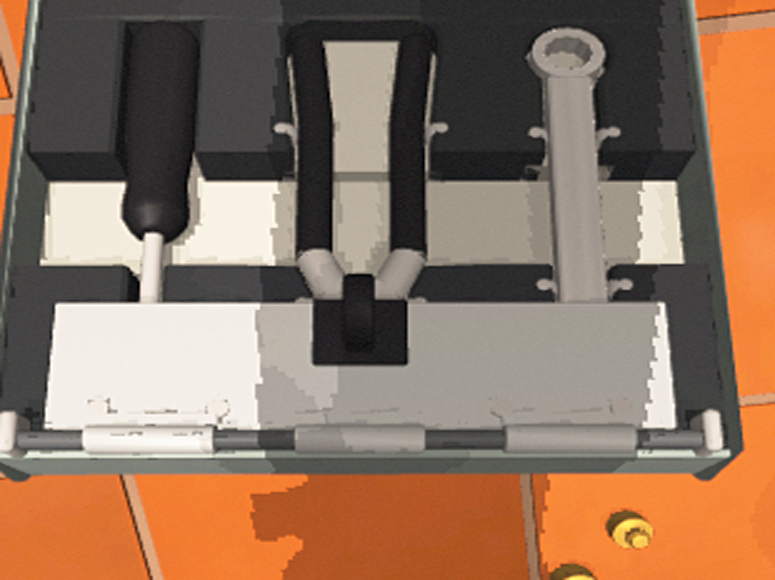

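```bash
python3 -c "
from h import *
s=get_state(); print(s['time'],np.round(s['wrist_force'],1),np.abs(s['joint_velocities']).max())
print(close_job())"
```

```text
33.7667 [-0.5  0.3 -0.1] 0.0037006973352879165
the job is handed in; nothing more can be done
None
```

I flipped the keeper flap up by its lug, put the pliers and then the spanner into their own pockets, and closed the flap over them. I handed the job in at 33.8 s of the 72 s allowed; no verdict was reported.

**How it went:**
- The gripper only points straight down, so I tilted each tool in the grip against the tray face before lowering it into its pocket.
- I pressed each tool home along the slope with about 30 N and again from above with the fingertips.
- Swinging the flap down by the lug left it about 0.1 rad open. I pressed down on the lug with closed fingers, with 35 N upward on the wrist, until it stopped moving.

**Last checks:**
- **Flap:** the final wrist picture, a clear view from above, fits about 0 to 0.02 rad. The picture just before it, partly hidden by the gripper, suggested about 0.07 rad. I trusted the clear view and the height at which the lug stopped, which was within 1 mm of the closed position.
- **Spanner:** the ring's pixel position matches the home position, not the 5 mm proud one.
- **Pliers:** before the flap went down, their pivot disc was within a pixel of its home position. The handle ends are black against a dark wall, so I could not measure those exactly.
- **Bystanders:** the marker, beaker and tin look unmoved in the last top picture, and so did the jar in a wrist view from 31 s; I did not measure any of them.
- **Robot:** it was standing clear of everything, with wrist force around 0 N and the arm at rest.

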